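# Put the weighed walnuts away

### The arm

A 6-joint arm with a two-finger parallel gripper is mounted at the origin on the work surface. World frame = base frame: x ahead of the robot, y to its left, z up, the work surface at z = 0. Lengths are in m, angles in rad, forces in N, time in s.
With the tool pointing down it reaches from about 0.35 to 0.775 m from the base axis. Payload 7.3 kg.
Tool frame: the origin (TCP) lies at the very end of the fingers, on their centre line; the grasp point (between the pads) lies grip_point_offset behind it (grip_point_offset is the distance from the TCP to the grasp point, in m); z points along the fingers, y is the direction in which the jaws open and shut (so a half turn about z gives the same grasp; the last joint's range is limited). The gripper opens to 92 mm and grips with 3 to 60 N. Pads are 19 mm wide; open, the fingers measure 130 mm over their backs; the gripper's body (75 mm by 190 mm) begins 47 mm behind the grasp point.
Start: joints at [-1.407, 0.342, 1.524, -0, 1.275, -0.146], TCP at [0.16, -0.5, 0.227] pointing down, gripper open.
Joint ranges: [-2.53, 2.53], [-0.77, 2.02], [0.04, 2.7], [-1, 4.14], [0.28, 2.66], [-3.11, 3.11]. Speed limits (rad/s): [2.57, 2.57, 3.14, 3.14, 3.14, 3.14].

### API

Orientations are given as [roll, pitch, yaw] about the fixed x, y, z axes, in that order (R = Rz(yaw) Ry(pitch) Rx(roll)).
In Python, from cell import * gives the robot as it stands.
- The arm moves only by the shell command python3 -m inch 'ROWS' [OPENING] [FORCE]. ROWS is JSON, a list that holds one entry, the list of rows, each a list of 4 numbers: the shift along the tool's x, y, z in mm, then the turn about the tool's z in rad. In form: [[[x, y, z, roll], ...]]. A call has 1 to 10 rows; each row shifts and turns the commanded pose from where the row before left it, along the tool's axes as they then stand; what a row does not reach is not made up. A row lasts 1/8 s, in which the tool goes at most 62.5 mm and 10.7 degrees, less where a joint would pass 70% of its speed; a pose out of reach is approached as far as the arm can. A call with a gripper value outside its range is refused whole. OPENING is the closure, from -1 (fully open) to 1 (shut), set as the call begins (- or left out, the last holds). The fingers move at their own pace and stop on an object; FORCE is the grip in N (left out, the last holds). Time passes only in rows, so rows that do not move let the fingers close. It gives the time, the measured TCP pose, the force and the opening at its end, in the units of the state.
- observe(): the state, without advancing time (a new reading comes with each control period).
- read_camera(name): name is "scene" or "top" or "wrist"; returns a dict with "img" (420x560x3 uint8, blue, green, red), "fx", "fy", "cx", "cy" (pixels), "eye" and "rotation" of the camera in the world; the wrist camera has in their place "T_tool_cam" (4x4, takes a point from camera to tool coordinates, whose origin is the TCP and whose axes are the flange's). Camera axes: x right, y down, z forward; pixel columns grow to the right and rows downward; lengths in m; the calibration is good to about 2 mm. A picture is of the moment at which its call begins: read the wrist's pose just before it. There is no depth.
- hand_in(): hands the job in, once; it reports no verdict.
Trained networks look in the newest picture that a camera, given by its name, has taken for a name from the list of things; names that differ only in an ending like _2 or _b are one class to them, and where a whole thing is asked for, a point or a joint stands for the part that bears it (a point fixed in the world has none). Each returns a list of dicts, best first, with "conf" (0 to 1); they miss things now and then, are a little off and sometimes report something else, mostly with a low value. They report only what shows in the picture. A call takes as long as a camera call.
- boxes_of(camera, label): "at" ([row, column] in pixels, amid what is visible of it).
- place_of(camera, label): "at" ([row, column] in pixels: a listed point, or the origin of a listed thing).
The state is a dict: "time": time; "qpos": joint angles; "qvel": joint speeds; "joint_efforts": joint torques, N m; "tool_pos": TCP position; "tool_rot": TCP orientation; "contact_force": force on the tool from outside, world axes, zero at the start; "torque": the same for the moment, N m; "opening": finger opening in m.
Only numpy, scipy, OpenCV 4.12 (cv2) and the standard library are available. Lean on these libraries where they do the work, as an engineer would, in place of code of your own. Each camera call takes 0.05 s, during which the arm holds its last target. There are 200 camera calls.

### The job

Put all the walnuts away in the canister: unscrew its lid (nobody remembers which way this one opens, so feel for it) and take it right off, tip the walnuts out of the weighing scoop into the canister and add any that lie on the board. Then set the scoop level on its scale again and screw the lid fully home, and leave the other things on the board where they are.

Things in the scene. Friction and masses are not known exactly. Their poses are not given: they have to be found in the camera images.
- cradle: Wooden cradle fixed on the pastry board (base 6 mm thick); its two uprights (at +x and -x, to 74 mm high and 100 mm from the axis) hold the ears of a squat white stoneware canister, so that it cannot turn or shift more than 1 mm. Canister 144 mm across; shoulder 89 mm, rim 111 mm, inner floor 12 mm above this origin. Origin: on the canister's axis at board level, z up.
- canister_rim (a point): Centre of the canister's mouth (116 mm inside, neck 124 mm outside), 111 mm above the board. Its short two-start thread is cut either way, unseen: some open anticlockwise, some clockwise. From home the closing way meets a hard stop at once; the opening way turns easily (under 0.1 N m). After 75 degrees (1.3 rad) the lid lifts off; from there to 150 degrees it sits loose.
- lid_bar (a point): Centre of the straight wooden bar handle across the canister's lid: 104 mm long (lid's x axis), 18 mm thick (y), 28 mm tall. Screwed home the bar lies in line with the cradle's uprights (lid x along cradle x, either way round, within a few degrees) and this point is 131 mm above the cradle's origin; with the lid laid on the board it is 50 mm above the board.
- lid_plate (a point): Centre of the lid's top face, 14 mm below the bar's centre: stoneware disc 153 mm across, lid 0.4 kg. Below the face: skirt edge 24 mm, tapered plug 36 mm (88 mm across at its foot, 111 mm higher up; it centres itself in the mouth). To close: set it on with the bar about 1.5 rad from home in the opening direction; it drops to its home height; then turn it back to the stop.
- scale: Flat kitchen scale, does not move: white body 180 x 150 mm, 22 mm high, with a square steel platform (135 mm, its centre 12 mm from the origin along the scale's +x) whose top is 30 mm above the origin. Origin: centre of its underside (board level), z up.
- scoop_mid (a point): Centre of the underside of the aluminium weighing scoop, a tray 170 mm long (x), 84 mm wide (y), 0.16 kg; floor and walls 4 mm, 76 mm wide inside, side walls 30 mm high at the rear, 18 mm in front. Closed at the rear (-x), open at the pouring end (+x) but for a rolled edge 2 mm high. Stands on the scale's platform, 30 mm above the scale's origin.
- scoop_grip (a point): Centre of the scoop's upright wooden grip on its rear wall: a plate 14 mm thick (along the scoop's x), 64 mm wide (y), from 34 to 80 mm above the scoop's underside. This point is 85 mm behind and 58 mm above the centre of the underside.
- scoop_lip (a point): Middle of the scoop's pouring edge, 85 mm ahead of and 6 mm above the centre of its underside. The walnuts stay put while it is kept level and moved smoothly, and roll out once it is tipped about 40 degrees or more.
- hook: Steel dough hook lying on the board, 145 mm long (its x), 75 mm wide, about 20 mm high; origin at the board under its middle. Not part of the job.
- mould1: Silicone cupcake mould standing on the board, 70 mm across the rim, 34 mm high; origin at the centre of its underside. Not part of the job.
- mould2: The second silicone cupcake mould, same size. Not part of the job.
- nut1_mid (a point): Centre of a walnut in its shell: 36 mm long (its x axis), 31 mm thick, 14 g; it rolls. It starts in the scoop. May be absent.
- nut2_mid (a point): Centre of a walnut in its shell: 36 mm long (its x axis), 31 mm thick, 14 g; it rolls. It starts in the scoop. May be absent.
- nut3_mid (a point): Centre of a walnut in its shell: 36 mm long (its x axis), 31 mm thick, 14 g; it rolls. It starts in the scoop. May be absent.
- nut4_mid (a point): Centre of a walnut in its shell: 36 mm long (its x axis), 31 mm thick, 14 g; it rolls. It starts in the scoop. May be absent.
- nut5_mid (a point): Centre of a walnut in its shell: 36 mm long (its x axis), 31 mm thick, 14 g; it rolls. It starts in the scoop. May be absent.
- nut6_mid (a point): Centre of a walnut in its shell: 36 mm long (its x axis), 31 mm thick, 14 g; it rolls. It starts on the bare board. May be absent.
- nut7_mid (a point): Centre of a walnut in its shell: 36 mm long (its x axis), 31 mm thick, 14 g; it rolls. It starts on the bare board. May be absent.
- nut8_mid (a point): Centre of a walnut in its shell: 36 mm long (its x axis), 31 mm thick, 14 g; it rolls. It starts on the bare board. May be absent.

How it is judged:
On the way, in this order (a step that is already met when the one before it is completed fails the run):
1. the lid is unscrewed and taken right off the canister (horizontal distance between lid_bar and cradle above 0.1 m), for 0.2 s.
2. the scoop is tipped with its lip over the canister's open mouth (angle between scoop_lip's own z axis and vertical above 0.5 rad and horizontal distance between scoop_lip and cradle below 0.075 m and z of scoop_lip in the frame of cradle above 0.1 m), for 0.2 s.
At the end, for the whole second after the job is handed in: Every walnut is in the canister; the lid is seated on it (bar centre under 135 mm above the board), centred within 6 mm and turned home (bar within 12 degrees of the line of the uprights); the scoop stands level on the scale, within 45 mm of its centre; all at rest (horizontal distance between each of nut1_mid, nut2_mid, nut3_mid, nut4_mid, nut5_mid, nut6_mid, nut7_mid, nut8_mid and cradle below 0.06 m and z of nut1_mid in the frame of cradle between 0 and 0.091 m and z of nut2_mid in the frame of cradle between 0 and 0.091 m and z of nut3_mid in the frame of cradle between 0 and 0.091 m and z of nut4_mid in the frame of cradle between 0 and 0.091 m and z of nut5_mid in the frame of cradle between 0 and 0.091 m and z of nut6_mid in the frame of cradle between 0 and 0.091 m and z of nut7_mid in the frame of cradle between 0 and 0.091 m and z of nut8_mid in the frame of cradle between 0 and 0.091 m and horizontal distance between lid_plate and cradle below 0.006 m and z of lid_bar in the frame of cradle below 0.135 m and angle between the x axis of lid_bar and the x axis of cradle, either way round below 0.21 rad and angle between lid_bar's own z axis and vertical below 0.06 rad and horizontal distance between scoop_mid and scale below 0.045 m and angle between scoop_mid's own z axis and vertical below 0.08 rad and z of scoop_mid in the frame of scale between 0.024 and 0.036 m and linear speed of each of lid, scoop below 0.02 m/s); the robot touches nothing.
It fails at once if the dough hook or a cupcake mould was moved more than 5 cm (distance of any of hook, mould1, mould2 from where it was at the start of the episode above 0.05 m).
Of can_p, can_q only 1 to 1 are there at a start; the rules pass over those that are not, and their reading is None.
Of nut1, nut2, nut3, nut4, nut5, nut6, nut7, nut8 only 5 to 7 are there at a start; the rules pass over those that are not, and their reading is None.
At some moment in a run one of nut6, nut7, nut8, scoop may be knocked a few centimetres aside while the robot is not near it.
It also fails if it takes over 200 s, if anything falls off the work surface, if the arm or the gripper's body presses on something with over 40 N, if the wrist force passes 120 N, or if a joint passes its speed limit or range.

## Working session

There is one attempt and no reset: what is moved stays moved. The work goes in short steps, Python scripts to look and compute and a shell command to move; the robot and the scene stay as the last step left them, time stands still between calls to the robot, and variables do not carry over. Pictures are saved under pics/ and viewed, about 12 in all and at most 16, crops included, and the job is handed in when it is done.

```bash
ls; mkdir -p pics
cat > h.py <<'E'
from cell import *
import numpy as np, cv2
from scipy.spatial.transform import Rotation as R
def cam(name):
    s=observe(); c=read_camera(name)
    if name=="wrist":
        T=np.eye(4); T[:3,3]=s["tool_pos"]; T[:3,:3]=R.from_euler('xyz',s["tool_rot"]).as_matrix()
        M=T@np.array(c["T_tool_cam"]); c["eye"]=M[:3,3]; c["rotation"]=M[:3,:3]
    c["eye"]=np.array(c["eye"]); c["rotation"]=np.array(c["rotation"]); return c
def onz(c,at,z):
    d=c["rotation"]@np.array([(at[1]-c["cx"])/c["fx"],(at[0]-c["cy"])/c["fy"],1.]); e=c["eye"]
    return e+d*(z-e[2])/d[2]
def proj(c,p):
    q=c["rotation"].T@(np.array(p)-c["eye"]); return c["cy"]+c["fy"]*q[1]/q[2], c["cx"]+c["fx"]*q[0]/q[2]
E
python3 - <<'E'
from h import *
s=observe(); print(s); print("gpo",grip_point_offset if 'grip_point_offset' in globals() else None)
Z=dict(cradle=0,canister_rim=.111,lid_bar=.131,lid_plate=.117,scale=0,scoop_mid=.03,scoop_grip=.088,scoop_lip=.036,hook=0,mould1=0,nut1_mid=.05,nut6_mid=.0155)
for n in("top","scene"):
    c=cam(n); cv2.imwrite(f"pics/{n}0.png",c["img"]); print(n,c["eye"],c["rotation"].round(3).tolist(),c["fx"])
    for k,z in Z.items():
        for r in place_of(n,k)[:6]:
            print(k,round(r["conf"],2),np.round(r["at"]),onz(c,r["at"],z).round(3)[:2])
E
```

```text
pics
{'time': 0.0, 'qpos': array([-1.40699942e+00,  3.42730357e-01,  1.52499371e+00, -1.01988135e-05,
        1.27539656e+00, -1.45993766e-01]), 'qvel': array([ 0.00102806,  0.00014109,  0.00060629,  0.00161605, -0.00020034,
       -0.00036507]), 'joint_efforts': array([ 2.91511487e-04, -4.31240988e+01, -2.44221067e+01,  7.18244794e-02,
        5.60668332e-02, -1.52591251e-04]), 'tool_pos': array([ 0.16000711, -0.49960649,  0.22604913]), 'tool_rot': array([-3.14007952e+00, -2.12634207e-04,  3.09793490e-01]), 'contact_force': array([-0.05435834,  0.55246641, -0.68187082]), 'torque': array([-0.06814311, -0.04017032, -0.02568543]), 'opening': 0.09168358973775659}
gpo 0.0188
top [0.55678491 0.00413599 0.92796684] [-3.075, -0.007, -1.575] 439.10529744102473Traceback (most recent call last):
  File "<stdin>", line 8, in <module>
  File "h.py", line 12, in onz
    return e+d*(z-e[2])/d[2]
                        ~^^^
IndexError: invalid index to scalar variable.
```

View pics/top0.png

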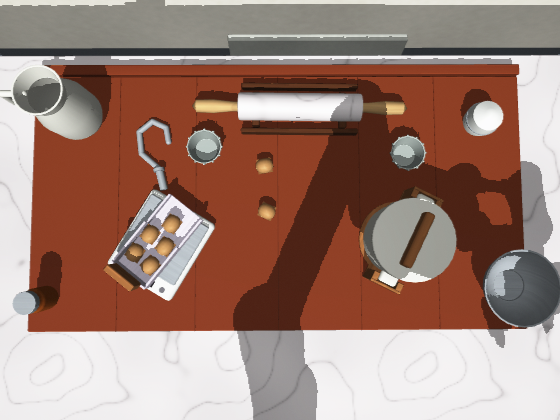

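The top view shows the canister at about (240,408), with its bar running from upper right to lower left. The scoop on its scale is at about (240,155) and holds 5 nuts, with the grip at its lower left (275,120). Two loose nuts lie at (165,264) and (211,266), the moulds at (147,205) and (152,408), and the hook at (155,155). The camera rotation is given as rpy, so I'll fix that in the helper.

```bash
sed -i 's/c\["rotation"\]=np.array(c\["rotation"\]); return c/r=np.array(c["rotation"]); c["rotation"]=r if r.ndim==2 else R.from_euler("xyz",r).as_matrix(); return c/' h.py
python3 - <<'E'
from h import *
Z=dict(cradle=0,canister_rim=.111,lid_bar=.131,lid_plate=.117,scale=0,scoop_mid=.03,scoop_grip=.088,scoop_lip=.036,hook=0,mould1=0,nut1_mid=.05,nut6_mid=.0155)
for n in("top","scene"):
    c=cam(n); cv2.imwrite(f"pics/{n}1.png",c["img"]); print(n,c["eye"],c["rotation"].round(3).tolist(),c["fx"])
    for k,z in Z.items():
        for r in place_of(n,k)[:7]:
            if r["conf"]>.3: print(k,round(r["conf"],2),np.round(r["at"]),onz(c,r["at"],z).round(3)[:2])
E
```

```text
top [0.55678491 0.00413599 0.92796684] [[-0.004, -0.998, 0.067], [-1.0, 0.003, -0.008], [0.007, -0.067, -0.998]] 439.10529744102473
lid_bar 0.76 [237. 417.] [ 0.556 -0.253]
lid_bar 0.37 [153. 156.] [0.712 0.223]
lid_plate 0.94 [239. 415.] [ 0.552 -0.253]
scale 0.35 [224. 171.] [0.584 0.224]
scoop_mid 0.57 [241. 161.] [0.549 0.237]
scoop_grip 0.96 [275. 120.] [0.485 0.298]
scoop_grip 0.51 [246. 165.] [0.54  0.214]
scoop_lip 0.76 [208. 187.] [0.617 0.184]
hook 0.68 [154. 155.] [0.735 0.26 ]
mould1 0.81 [154. 405.] [ 0.734 -0.274]
mould1 0.68 [151. 206.] [0.741 0.152]
nut1_mid 0.83 [248. 134.] [0.536 0.285]
scene [ 1.19382505 -0.09077215  0.80985811] [[0.171, 0.753, -0.635], [0.985, -0.139, 0.1], [-0.013, -0.643, -0.766]] 474.06437949531085
cradle 0.71 [201. 376.] [0.527 0.237]
cradle 0.59 [270. 304.] [0.681 0.036]
lid_bar 0.78 [192. 148.] [ 0.534 -0.247]
lid_plate 0.6 [196. 148.] [ 0.53  -0.249]
lid_plate 0.46 [232. 291.] [0.67  0.011]
scale 0.36 [216. 367.] [0.568 0.203]
scoop_mid 0.64 [191. 383.] [0.527 0.248]
scoop_grip 0.83 [150. 403.] [0.465 0.304]
scoop_lip 0.64 [219. 372.] [0.604 0.198]
hook 0.64 [274. 415.] [0.73  0.254]
hook 0.39 [232. 294.] [0.58  0.035]
mould1 0.92 [281. 367.] [0.728 0.156]
mould1 0.59 [312. 150.] [ 0.722 -0.27 ]
nut1_mid 0.5 [177. 403.] [0.512 0.296]
nut1_mid 0.32 [171. 384.] [0.487 0.261]
```

View pics/scene1.png

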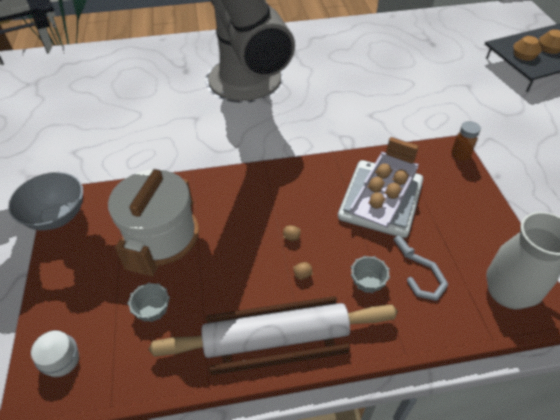

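The scene view agrees: 5 nuts in the scoop, 2 loose at (233,291) and (270,303), and the lid bar at (192,148). The two cameras disagree by about 2 cm on height, so the board must have some thickness. I'll triangulate it.

```bash
cat >> h.py <<'E'
def ray(c,at):
    d=c["rotation"]@np.array([(at[1]-c["cx"])/c["fx"],(at[0]-c["cy"])/c["fy"],1.]); return c["eye"],d/np.linalg.norm(d)
def tri(*rs):
    A=sum(np.eye(3)-np.outer(d,d) for e,d in rs); b=sum((np.eye(3)-np.outer(d,d))@e for e,d in rs)
    p=np.linalg.solve(A,b); return p, max(np.linalg.norm(np.cross(d,p-e)) for e,d in rs)
def go(x,y,z,yaw):
    s=observe(); p=s["tool_pos"]; Rm=R.from_euler('xyz',s["tool_rot"]).as_matrix()
    d=Rm.T@(np.array([x,y,z])-p)*1000; t=-((yaw-s["tool_rot"][2]+np.pi)%(2*np.pi)-np.pi)
    c=np.cos(-t);w=np.arctan2
    print("shift mm",d.round(1),"turn",round(t,3),"| now",p.round(4),s["tool_rot"].round(3),"q",s["qpos"].round(2),"t",round(s["time"],2))
E
python3 - <<'E'
from h import *
a=cam("top");b=cam("scene")
P=dict(lid_bar=((237,417),(192,148)),grip=((275,120),(150,403)),lip=((208,187),(219,372)),mid=((241,161),(191,383)),mA=((154,405),(312,150)),mB=((151,206),(281,367)),hook=((154,155),(274,415)),n6=((165.5,264),(270,303)),n7=((211,266),(233,291)))
for k,(u,v) in P.items():
    p,e=tri(ray(a,u),ray(b,v)); print(k,p.round(3),round(e,4))
# bar axis by colour in top image
im=a["img"][195:285,360:460]; hsv=cv2.cvtColor(im,cv2.COLOR_BGR2HSV)
m=((hsv[...,1]>100)&(hsv[...,2]<160)).astype(np.uint8); n,l,st,ce=cv2.connectedComponentsWithStats(m)
for i in range(1,n):
    if st[i,4]>100:
        ys,xs=np.where(l==i); Q=np.array([onz(a,(y+195,x+360),.151)[:2] for y,x in zip(ys,xs)]); (r,sz,_)=cv2.minAreaRect(Q.astype(np.float32)*1000)
        w,V=np.linalg.eigh(np.cov(Q.T)); print(ce[i]+[360,195],st[i,4],Q.mean(0).round(3),np.round(sz),"yaw",np.arctan2(V[1,1],V[0,1]).round(3))
go(.548,-.25,.26,-.43)
E
```

```text
lid_bar [ 0.556 -0.243  0.156] 0.0023
grip [0.488 0.292 0.11 ] 0.0007
lip [0.616 0.186 0.051] 0.0057
mid [0.55  0.233 0.057] 0.0029
mA [ 0.73  -0.268  0.016] 0.0012
mB [0.737 0.15  0.016] 0.0006
hook [0.732 0.256 0.004] 0.0032
n6 [0.703 0.028 0.036] 0.0014
n7 [0.61  0.023 0.035] 0.0004
[375.48148148 205.53571429] 756 [ 0.612 -0.174] [101.  69.] yaw 2.061
[446.72513704 242.72278778] 1277 [ 0.546 -0.299] [109. 160.] yaw 2.991
[417.15384615 239.29554656] 741 [ 0.552 -0.247] [ 22. 105.] yaw 2.68
[366.72335601 269.60997732] 441 [ 0.499 -0.156] [35. 65.] yaw -2.985
shift mm [ 445.7 -119.8  -33.3] turn 0.74 | now [ 0.1601 -0.5     0.2267] [ 3.142 -0.     0.31 ] q [-1.41  0.34  1.52  0.    1.28 -0.15] t 1.5
```

```bash
python3 -m inch '[[[44.6,-12,-3.3,0],[44.6,-12,-3.3,0],[44.6,-12,-3.3,0],[44.6,-12,-3.3,0],[44.6,-12,-3.3,0],[44.6,-12,-3.3,0],[44.6,-12,-3.3,0],[44.6,-12,-3.3,0],[44.6,-12,-3.3,0],[44.6,-12,-3.3,0]]]' -1
python3 -m inch '[[[0,0,0,0.155],[0,0,0,0.155],[0,0,0,0.155],[0,0,0,0.155],[0,0,0,0.155],[0,0,0,0],[0,0,0,0]]]'
python3 - <<'E'
from h import *
c=cam("wrist"); cv2.imwrite("pics/w1.png",c["img"]); a=cam("top");b=cam("scene")
for k in("lid_bar","lid_plate"):
  for n,q in(("wrist",c),("top",a),("scene",b)):
    for r in place_of(n,k)[:2]: print(k,n,r["conf"],r["at"],onz(q,r["at"],.150 if k=="lid_bar" else .136).round(4))
go(.552,-.246,.14,-.462)
E
```

```text
time: 2.75
tool_pos: [0.5495, -0.2488, 0.2598]
tool_rot: [3.141, 0.0, 0.31]
contact_force: [1.0, -0.6, -0.6]
opening: 0.0922
time: 3.62
tool_pos: [0.5482, -0.2497, 0.2597]
tool_rot: [3.142, 0.0, -0.462]
contact_force: [0.3, 0.4, -0.8]
opening: 0.092
lid_bar wrist 0.64 [199.8, 265.0] [ 0.5521 -0.2437  0.15  ]
lid_bar top 0.9 [240.9, 414.4] [ 0.5487 -0.242   0.15  ]
lid_bar top 0.44 [273.9, 124.0] [0.493  0.2698 0.15  ]
lid_bar scene 0.63 [190.4, 147.9] [ 0.547  -0.2417  0.15  ]
lid_plate wrist 0.62 [195.6, 265.6] [ 0.5518 -0.2438  0.136 ]
lid_plate top 0.74 [241.5, 413.7] [ 0.5475 -0.2451  0.136 ]
lid_plate scene 0.83 [193.7, 145.7] [ 0.5413 -0.249   0.136 ]
shift mm [  1.6  -5.1 119.7] turn -0.003 | now [ 0.5483 -0.2498  0.2597] [ 3.142 -0.    -0.465] q [-0.55  0.47  1.24 -0.    1.44  1.48] t 4.08
```

View pics/w1.png

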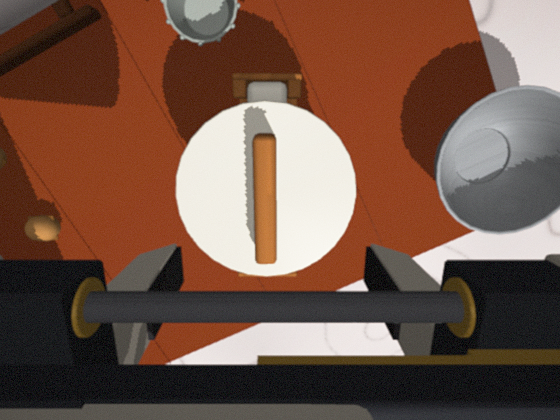

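The wrist view shows the bar along image-vertical (rows 133–263, column 265), so the tool is aligned. The disc's centre is at about (188,266). Descending to grip.

```bash
python3 -m inch '[[[2,-4.5,20,0],[0,0,25,0],[0,0,25,0],[0,0,20,0],[0,0,15,0],[0,0,8,0],[0,0,4,0],[0,0,2,0],[0,0,0,0]]]' -1
python3 -m inch '[[[0,0,0,0],[0,0,0,0],[0,0,0,0],[0,0,0,0],[0,0,0,0],[0,0,0,0],[0,0,0,0],[0,0,0,0]]]' 1 25
python3 -c "
from h import *
s=observe();print(s['contact_force'],s['torque'],s['qpos'].round(2))"
```

```text
time: 5.2
tool_pos: [0.5522, -0.2468, 0.1411]
tool_rot: [3.141, -0.001, -0.465]
contact_force: [-0.2, 0.6, 0.2]
opening: 0.0923
time: 6.2
tool_pos: [0.5522, -0.2463, 0.1407]
tool_rot: [-3.141, -0.0, -0.465]
contact_force: [-0.2, 0.2, -0.3]
opening: 0.0173
[-0.174051    0.18012659 -0.34630315] [ 0.22238038 -0.08208881  0.03104787] [-0.55  0.56  1.42  0.    1.16  1.49]
```

```bash
python3 -m inch '[[[0,0,0,0.03],[0,0,0,0.03],[0,0,0,0]]]'
python3 -c "
from h import *
s=observe();print(s['contact_force'],s['torque'],s['tool_rot'])"
python3 -m inch '[[[0,0,0,-0.03],[0,0,0,-0.03],[0,0,0,-0.03],[0,0,0,-0.03],[0,0,0,0]]]'
python3 -c "
from h import *
s=observe();print(s['contact_force'],s['torque'],s['tool_rot'])"
```

```text
time: 6.58
tool_pos: [0.552, -0.2467, 0.1407]
tool_rot: [3.142, -0.0, -0.526]
contact_force: [0.7, 1.1, -0.7]
opening: 0.0179
[ 0.69937348  1.09579173 -0.69345511] [ 0.15232674 -0.01586297 -0.00696238] [ 3.14151473e+00 -1.61828785e-05 -5.25963213e-01]
time: 7.2
tool_pos: [0.5525, -0.2455, 0.1408]
tool_rot: [-3.14, -0.0, -0.404]
contact_force: [2.2, 4.2, 0.6]
opening: 0.0179
[2.19472716 4.15828327 0.59726982] [ 1.0152345  -0.37277303 -0.64581396] [-3.13950489e+00 -7.58942638e-05 -4.04373977e-01]
```

Clockwise turns freely (0.01 N m). Anticlockwise is stopped (0.65 N m), so the lid opens clockwise.

```bash
python3 -m inch '[[[0,0,0,0.165],[0,0,0,0.165],[0,0,0,0.165],[0,0,0,0.165],[0,0,0,0.165],[0,0,0,0.165],[0,0,0,0.165],[0,0,0,0.165],[0,0,0,0.165],[0,0,0,0]]]'
python3 -c "
from h import *
s=observe();print(s['contact_force'],s['torque'],s['tool_rot'],s['qpos'].round(2))"
```

```text
time: 8.45
tool_pos: [0.5521, -0.2468, 0.1407]
tool_rot: [-3.141, -0.0, -1.888]
contact_force: [-0.2, 0.1, -0.9]
opening: 0.0177
[-0.15609013  0.12858843 -0.86084697] [ 0.13571529 -0.18711964 -0.11901928] [-3.14144912e+00 -4.98065960e-04 -1.88777258e+00] [-0.55  0.56  1.42 -0.    1.16  2.91]
```

```bash
python3 -m inch '[[[0,0,-2,0],[0,0,-4,0],[0,0,-8,0],[0,0,-12,0],[0,0,-16,0],[0,0,-16,0],[0,0,-12,0],[0,0,-5,0],[0,0,0,0],[0,0,0,0]]]'
python3 - <<'E'
from h import *
print(observe()['contact_force']); b=cam("scene"); cv2.imwrite("pics/s2.png",b["img"]); go(.44,-.02,.2157,-1.888)
E
```

```text
time: 9.7
tool_pos: [0.5518, -0.2465, 0.215]
tool_rot: [3.14, 0.0, -1.89]
contact_force: [-0.5, -0.6, -5.0]
opening: 0.0183
[-0.45836815 -0.55617896 -5.0232497 ]
shift mm [-179.9  177.2   -0.4] turn -0.002 | now [ 0.5518 -0.2465  0.215 ] [ 3.14  0.   -1.89] q [-0.55  0.5   1.31 -0.    1.33  2.91] t 9.75
```

View pics/s2.png

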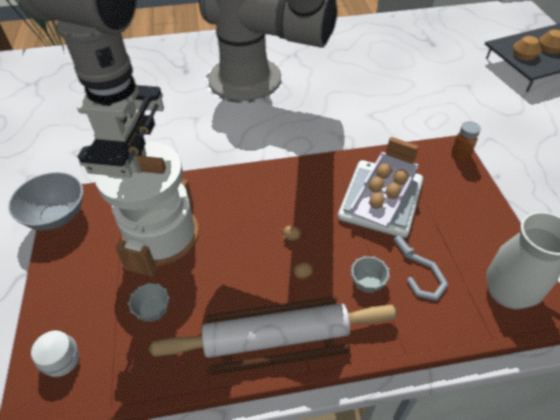

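The lid hangs free in the gripper. Moving it to a bare spot at (0.44,-0.02).

```bash
python3 -m inch '[[[-10,10,0,0],[-20,20,0,0],[-25,24.5,0,0],[-25,24.5,0,0],[-25,24.5,0,0],[-25,24.5,0,0],[-25,24.5,0,0],[-17,17,0,0],[-8,8,0,0],[0,0,0,0]]]'
python3 -m inch '[[[0,0,15,0],[0,0,25,0],[0,0,30,0],[0,0,30,0],[0,0,25,0],[0,0,15,0],[0,0,8,0],[0,0,3,0],[0,0,1,0],[0,0,0,0]]]'
```

```text
time: 11.0
tool_pos: [0.4303, -0.045, 0.2158]
tool_rot: [-3.139, 0.035, -1.857]
contact_force: [0.1, -1.1, -4.2]
opening: 0.018
time: 12.25
tool_pos: [0.4328, -0.0403, 0.0641]
tool_rot: [-3.139, 0.035, -1.857]
contact_force: [-0.1, -0.8, -3.9]
opening: 0.018
```

The last joint hit its range, which shows as a 2° tilt and a slight yaw shift. I'll turn back a little.

```bash
python3 -m inch '[[[0,0,-6,-0.15],[0,0,0,-0.15],[0,0,0,-0.15],[0,0,0,-0.15],[0,0,0,0],[0,0,0,0]]]'
python3 -c "
from h import *
go(.44,-.02,.0665,-1.2)"
```

```text
time: 13.0
tool_pos: [0.4325, -0.0404, 0.0699]
tool_rot: [-3.12, 0.028, -1.26]
contact_force: [-0.2, -0.6, -3.9]
opening: 0.0178
shift mm [-17.  -13.3   4.2] turn -0.06 | now [ 0.4325 -0.0404  0.0699] [-3.12   0.028 -1.26 ] q [-0.3   0.39  1.98  0.05  0.77  2.5 ] t 13.0
```

The rows can only turn about tool z, so the residual 2° tilt stays; it is harmless here. Setting the lid down and releasing it.

```bash
python3 -m inch '[[[0,0,5,0],[0,0,2,0],[0,0,1,0],[0,0,0,0]]]'
python3 -m inch '[[[0,0,1,0],[0,0,1,0],[0,0,0,0]]]'
python3 -m inch '[[[0,0,0,0],[0,0,0,0],[0,0,0,0],[0,0,-10,0],[0,0,-30,0],[0,0,-40,0],[0,0,-50,0],[0,0,-50,0],[0,0,-30,0],[0,0,0,0]]]' -1
python3 - <<'E'
from h import *
a=cam("top"); cv2.imwrite("pics/t3.png",a["img"])
for k,z in dict(scoop_grip=.107,scoop_lip=.055,scoop_mid=.049,scale=.019).items():
    for r in place_of("top",k)[:1]: print(k,r["conf"],r["at"],onz(a,r["at"],z).round(3))
b=cam("scene")
for k,z in dict(scoop_grip=.107,scoop_lip=.055,scoop_mid=.049,scale=.019).items():
    for r in place_of("scene",k)[:1]: print(k,r["conf"],r["at"],onz(b,r["at"],z).round(3))
go(.487,.293,.25,2.44)
E
```

```text
time: 13.5
tool_pos: [0.4324, -0.0401, 0.0615]
tool_rot: [-3.12, 0.028, -1.257]
contact_force: [1.1, 0.2, -4.4]
opening: 0.0176
time: 13.88
tool_pos: [0.4328, -0.0398, 0.0607]
tool_rot: [-3.119, 0.028, -1.257]
contact_force: [-2.1, 3.5, 8.3]
opening: 0.0178
time: 15.12
tool_pos: [0.4309, -0.0475, 0.2723]
tool_rot: [-3.115, 0.025, -1.257]
contact_force: [0.2, 0.2, 0.1]
opening: 0.0918
scoop_grip 0.64 [276.9, 124.8] [0.484 0.283 0.107]
scoop_lip 0.84 [206.7, 186.0] [0.617 0.182 0.055]
scoop_mid 0.84 [241.2, 161.2] [0.549 0.232 0.049]
scoop_grip 0.96 [148.8, 402.6] [0.481 0.294 0.107]
scoop_lip 0.74 [215.0, 364.2] [0.606 0.178 0.055]
scoop_mid 0.98 [192.5, 380.5] [0.547 0.233 0.049]
shift mm [-305.1 -158.8   31.2] turn 2.586 | now [ 0.4299 -0.0471  0.2691] [-3.121  0.029 -1.257] q [-0.31  0.13  1.69  0.04  1.32  2.51] t 15.62
```

View pics/t3.png

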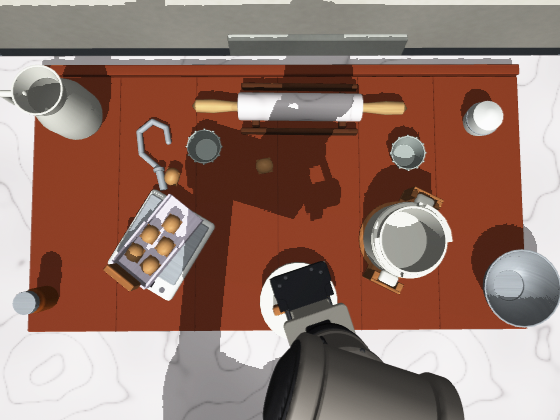

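One board nut has rolled to about (176,171), beside the hook. The canister is open and the lid lies at about (297,300). The scoop is unchanged, so I'll move to above its grip.

```bash
python3 -m inch '[[[-34,-17.7,2,0],[-34,-17.7,2,0],[-34,-17.7,2,0],[-34,-17.7,2,0],[-34,-17.7,2,0],[-34,-17.7,2,0],[-34,-17.7,2,0],[-34,-17.7,2,0],[-34,-17.7,2,0],[0,0,0,0]]]'
python3 -m inch '[[[0,0,0,-0.14],[0,0,0,-0.14],[0,0,0,-0.14],[0,0,0,-0.137],[0,0,0,0],[0,0,0,0]]]'
python3 - <<'E'
from h import *
go(.483,.288,.15,-.70)
c=cam("wrist"); cv2.imwrite("pics/w4.png",c["img"])
for k,z in dict(scoop_grip=.107,scoop_lip=.055,scoop_mid=.049).items():
    for r in place_of("wrist",k)[:1]: print(k,r["conf"],r["at"],onz(c,r["at"],z).round(3))
print(proj(c,(.483,.288,.129)))
E
```

```text
time: 16.88
tool_pos: [0.4941, 0.2696, 0.2613]
tool_rot: [-3.118, 0.058, -1.215]
contact_force: [0.0, 0.8, 0.8]
opening: 0.092
time: 17.62
tool_pos: [0.4939, 0.2682, 0.2623]
tool_rot: [-3.09, 0.036, -0.662]
contact_force: [-0.1, 0.3, 0.5]
opening: 0.092
shift mm [-16.7  -3.1 113.3] turn 0.038 | now [0.4939 0.2682 0.2623] [-3.09   0.036 -0.662] q [0.33 0.37 1.39 0.06 1.36 2.55] t 17.62
scoop_grip 0.62 [201.6, 269.2] [0.486 0.29  0.107]
scoop_lip 0.9 [7.2, 274.7] [0.621 0.181 0.055]
scoop_mid 0.9 [104.9, 274.0] [0.552 0.236 0.049]
(np.float64(210.36810882678967), np.float64(271.069351155052))
```

View pics/w4.png

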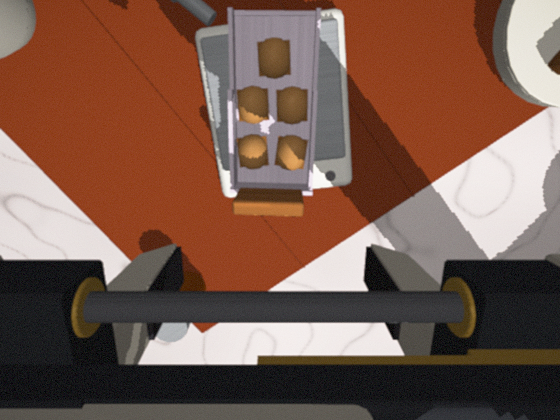

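The wrist view shows the scoop aligned with the image vertical, the grip at (205,268) and five nuts in the tray. The tilt grew to 0.06 rad because the last joint saturated again. I'll try to cancel it by saturating gently at the other end of joint 6 with the empty gripper.

```bash
for i in 1; do
python3 -m inch '[[[0,0,0,-0.185],[0,0,0,-0.185],[0,0,0,-0.185],[0,0,0,-0.185],[0,0,0,-0.185],[0,0,0,-0.185],[0,0,0,-0.185],[0,0,0,-0.185],[0,0,0,-0.185],[0,0,0,-0.185]]]' >/dev/null
python3 -m inch '[[[0,0,0,-0.185],[0,0,0,-0.185],[0,0,0,-0.185],[0,0,0,-0.185],[0,0,0,-0.185],[0,0,0,-0.185],[0,0,0,-0.185],[0,0,0,-0.185],[0,0,0,-0.185],[0,0,0,-0.185]]]' >/dev/null
python3 -m inch '[[[0,0,0,-0.185],[0,0,0,-0.185],[0,0,0,-0.185],[0,0,0,-0.185],[0,0,0,-0.185],[0,0,0,-0.185],[0,0,0,-0.185],[0,0,0,-0.185],[0,0,0,-0.185],[0,0,0,-0.185]]]'
python3 -c "
from h import *
go(.483,.288,.15,-.70)"
python3 -m inch '[[[0,0,0,-0.1],[0,0,0,-0.1],[0,0,0,0]]]'
python3 -c "
from h import *
go(.483,.288,.15,-.70)"
done
```

```text
time: 21.58
tool_pos: [0.494, 0.2686, 0.2622]
tool_rot: [-3.127, 0.061, -1.387]
contact_force: [-0.4, -0.3, 0.0]
opening: 0.0918
shift mm [-14.1   9.  113.2] turn -0.687 | now [0.494  0.2686 0.2622] [-3.127  0.061 -1.387] q [ 0.33  0.37  1.39  0.06  1.36 -3.01] t 21.57
time: 21.95
tool_pos: [0.4853, 0.291, 0.2632]
tool_rot: [-3.116, 0.032, -1.227]
contact_force: [-0.4, 0.6, -0.5]
opening: 0.0917
shift mm [  5.6   6.1 113. ] turn -0.527 | now [0.4853 0.291  0.2632] [-3.116  0.032 -1.227] q [ 0.39  0.37  1.37  0.03  1.37 -3.1 ] t 21.95
```

That works: the tilt is decreasing. I'll continue in small steps.

```bash
python3 -m inch '[[[0,0,0,-0.1],[0,0,0,-0.1],[0,0,0,0]]]'
python3 -c "
from h import *
go(.483,.288,.15,-.70)"
python3 -m inch '[[[0,0,0,-0.1],[0,0,0,0]]]'
python3 -c "
from h import *
go(.483,.288,.15,-.70)"
```

```text
time: 22.32
tool_pos: [0.4638, 0.3319, 0.2622]
tool_rot: [-3.111, -0.026, -1.102]
contact_force: [0.5, -0.0, -0.1]
opening: 0.0919
shift mm [ 44.9   6.2 113.3] turn -0.402 | now [0.4638 0.3319 0.2622] [-3.111 -0.026 -1.102] q [ 0.5   0.39  1.36 -0.03  1.37 -3.1 ] t 22.32
time: 22.58
tool_pos: [0.4514, 0.3504, 0.2603]
tool_rot: [-3.111, -0.055, -1.041]
contact_force: [0.5, -1.0, -0.3]
opening: 0.0919
shift mm [ 63.6   7.7 113.8] turn -0.341 | now [0.4514 0.3504 0.2603] [-3.111 -0.055 -1.041] q [ 0.56  0.39  1.36 -0.06  1.36 -3.1 ] t 22.57
```

It overshot symmetrically (joint 4 at −0.06). The measured gain is 0.3 per rad of excess, so I need an excess of 0.2 rad at the other end. That end is also where I want the wrist for the scoop.

```bash
python3 -m inch '[[[0,0,0,0.185],[0,0,0,0.185],[0,0,0,0.185],[0,0,0,0.185],[0,0,0,0.185],[0,0,0,0.185],[0,0,0,0.185],[0,0,0,0.185],[0,0,0,0.185],[0,0,0,0.185]]]' >/dev/null
python3 -m inch '[[[0,0,0,0.185],[0,0,0,0.185],[0,0,0,0.185],[0,0,0,0.185],[0,0,0,0.185],[0,0,0,0.185],[0,0,0,0.185],[0,0,0,0.185],[0,0,0,0.185],[0,0,0,0.185]]]' >/dev/null
python3 -m inch '[[[0,0,0,0.185],[0,0,0,0.185],[0,0,0,0.185],[0,0,0,0.185],[0,0,0,0.185],[0,0,0,0.185],[0,0,0,0.185],[0,0,0,0.185],[0,0,0,0.185],[0,0,0,0.185]]]' >/dev/null
python3 -m inch '[[[0,0,0,0.185],[0,0,0,0.185],[0,0,0,0.185],[0,0,0,0]]]'
python3 -c "
from h import *
go(.483,.288,.15,-.70)"
python3 -m inch '[[[0,0,0,0.1],[0,0,0,0.1],[0,0,0,0.1],[0,0,0,0]]]'
python3 -c "
from h import *
go(.483,.288,.15,-.70)"
```

```text
time: 26.82
tool_pos: [0.4524, 0.3491, 0.2605]
tool_rot: [-3.121, -0.06, -0.863]
contact_force: [-0.6, -0.3, 1.0]
opening: 0.0924
shift mm [ 59.5  18.8 113.9] turn -0.163 | now [0.4524 0.3491 0.2605] [-3.121 -0.06  -0.863] q [ 0.55  0.39  1.36 -0.06  1.36  3.  ] t 26.82
time: 27.32
tool_pos: [0.4737, 0.308, 0.2613]
tool_rot: [-3.107, -0.0, -1.09]
contact_force: [0.3, -1.0, -0.6]
opening: 0.0917
shift mm [ 22.    4.9 111.2] turn -0.39 | now [0.4737 0.308  0.2613] [-3.107 -0.    -1.09 ] q [0.44 0.37 1.38 0.   1.35 3.1 ] t 27.32
```

Tilt is down to 0.035 rad, purely radial and acceptable. From here I'll keep joint 6 off its limits.

```bash
python3 -m inch '[[[0,0,0,-0.13],[0,0,0,-0.13],[0,0,0,-0.13],[0,0,0,0]]]'
python3 - <<'E'
from h import *
c=cam("wrist")
for k,z in dict(scoop_grip=.107,scoop_lip=.055,scoop_mid=.049).items():
    for r in place_of("wrist",k)[:1]: print(k,r["conf"],r["at"],onz(c,r["at"],z).round(3))
go(.485,.289,.15,-.70);go(.485,.289,.091,-.70)
E
```

```text
time: 27.82
tool_pos: [0.4725, 0.3103, 0.2613]
tool_rot: [-3.109, -0.013, -0.699]
contact_force: [-0.3, 0.0, 0.3]
opening: 0.0917
scoop_grip 0.59 [164.1, 287.3] [0.486 0.289 0.107]
scoop_mid 0.93 [71.5, 287.1] [0.551 0.235 0.049]
shift mm [ 21.7  11.7 111.3] turn -0.001 | now [0.4725 0.3101 0.2613] [-3.109 -0.013 -0.701] q [0.44 0.37 1.38 0.   1.35 2.72] t 28.02
shift mm [ 20.9  13.6 170.3] turn -0.001 | now [0.4725 0.3101 0.2613] [-3.109 -0.013 -0.701] q [0.44 0.37 1.38 0.   1.35 2.72] t 28.02
```

```bash
python3 -m inch '[[[7,4,25,0],[7,4,30,0],[7,5.5,30,0],[0,0,30,0],[0,0,25,0],[0,0,15,0],[0,0,10,0],[0,0,5,0],[0,0,0,0]]]'
python3 -m inch '[[[0,0,0,0],[0,0,0,0],[0,0,0,0],[0,0,0,0],[0,0,0,0],[0,0,0,0]]]' 1 60
python3 -m inch '[[[0,0,-2,0],[0,0,-4,0],[0,0,-6,0],[0,0,-6,0],[0,0,-2,0],[0,0,0,0],[0,0,0,0]]]'
python3 - <<'E'
from h import *
print(observe()["torque"],observe()["contact_force"])
c=cam("scene"); cv2.imwrite("pics/s5.png",c["img"][80:330,230:530].repeat(2,0).repeat(2,1))
go(.485,.289,.2,-.70)
E
```

```text
time: 29.15
tool_pos: [0.4854, 0.289, 0.0915]
tool_rot: [-3.109, -0.013, -0.7]
contact_force: [-0.4, -0.6, 0.4]
opening: 0.0918
time: 29.9
tool_pos: [0.4853, 0.2891, 0.0916]
tool_rot: [-3.109, -0.013, -0.7]
contact_force: [-0.6, 0.3, 4.7]
opening: 0.064
time: 30.78
tool_pos: [0.4844, 0.2886, 0.1111]
tool_rot: [-3.11, -0.013, -0.7]
contact_force: [0.7, -0.7, -2.4]
opening: 0.064
[0.17610573 0.17994486 0.02378094] [ 0.67388047 -0.74222486 -2.40203458]
shift mm [  1.3  -3.5 -88.9] turn -0.0 | now [0.4844 0.2886 0.111 ] [-3.11  -0.013 -0.7  ] q [0.4  0.51 1.6  0.   0.99 2.67] t 30.82
```

View pics/s5.png

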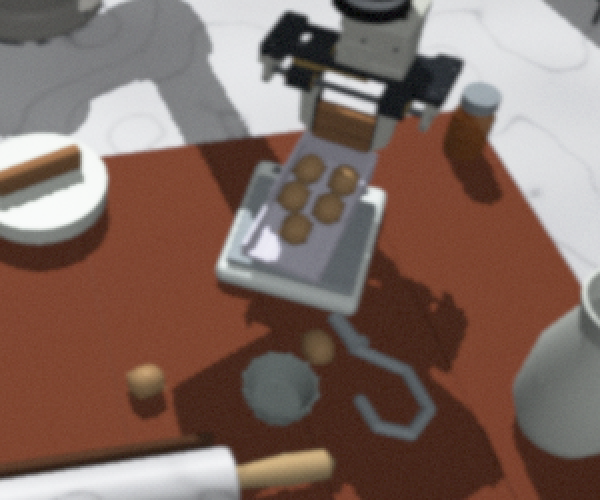

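The scoop is held level, with 2.4 N of weight carried and five nuts aboard. The loose nuts are in this crop at (380,146) and (346,318), the second one beside the mould and hook. Lifting and carrying it toward the canister.

```bash
python3 -m inch '[[[0,0,-3,0],[0,0,-8,0],[0,0,-15,0],[0,0,-20,0],[0,0,-20,0],[0,0,-15,0],[0,0,-8,0],[0,0,-3,0],[0,0,0,0]]]'
python3 - <<'E'
from h import *
go(.4825,-.068,.2,-.7)
E
```

```text
time: 31.95
tool_pos: [0.4816, 0.287, 0.2028]
tool_rot: [-3.11, -0.013, -0.7]
contact_force: [-0.5, 0.1, -2.0]
opening: 0.064
shift mm [229.4 271.   -2.8] turn -0.0 | now [0.4816 0.287  0.2028] [-3.11  -0.013 -0.7  ] q [0.4  0.41 1.49 0.   1.21 2.67] t 31.95
```

```bash
python3 -m inch '[[[3,3.5,0,0],[7,8.3,0,0],[11,13,0,0],[15,17.7,0,0],[18,21.3,0,0],[20,23.6,0,0],[20,23.6,0,0],[20,23.6,0,0],[20,23.6,0,0],[20,23.6,0,0]]]'
python3 -m inch '[[[20,23.6,0,0],[18,21.3,0,0],[14,16.5,0,0],[10,12,0,0],[7,8,0,0],[4,5,0,0],[2,2.4,0,0],[0,0,0,0.03]]]'
python3 -m inch '[[[0,0,0,0.05],[0,0,0,0.07],[0,0,0,0.08],[0,0,0,0.08],[0,0,0,0.07],[0,0,0,0.06],[0,0,0,0.04],[0,0,0,0.02],[0,0,0,0],[0,0,0,0]]]'
python3 - <<'E'
from h import *
a=cam("top"); b=cam("scene")
for k in("canister_rim","cradle"):
  for n,q in(("top",a),("scene",b)):
    for r in place_of(n,k)[:2]: print(k,n,r["conf"],r["at"],onz(q,r["at"],.13 if k!="cradle" else .019).round(4))
for k in("scoop_lip","scoop_grip"):
    u=place_of("top",k);v=place_of("scene",k)
    if u and v: print(k,u[0]["conf"],v[0]["conf"],tri(ray(a,u[0]["at"]),ray(b,v[0]["at"])))
cv2.imwrite("pics/t6.png",np.hstack([a["img"][130:400,220:540],b["img"][60:330,20:340]]))
go(.4825,-.068,.1785,-1.2)
E
```

```text
time: 33.2
tool_pos: [0.482, 0.0469, 0.1994]
tool_rot: [-3.11, -0.013, -0.701]
contact_force: [0.3, -0.3, -2.1]
opening: 0.0638
time: 34.2
tool_pos: [0.4827, -0.0671, 0.1974]
tool_rot: [-3.109, -0.012, -0.731]
contact_force: [-0.1, 0.6, -2.6]
opening: 0.0636
time: 35.45
tool_pos: [0.4827, -0.0672, 0.1974]
tool_rot: [-3.107, 0.004, -1.199]
contact_force: [-0.2, 1.1, -2.6]
opening: 0.0641
canister_rim top 0.39 [171.3, 179.1] [0.6771 0.1798 0.13  ]
scoop_lip 0.67 0.64 (array([ 0.54832446, -0.21815208,  0.16680018]), np.float64(0.002083149285554619))
shift mm [ 0.6  1.1 18.9] turn 0.0 | now [ 0.4827 -0.0673  0.1974] [-3.107  0.004 -1.2  ] q [-0.31  0.29  1.69  0.03  1.14  2.45] t 35.95
```

View pics/t6.png

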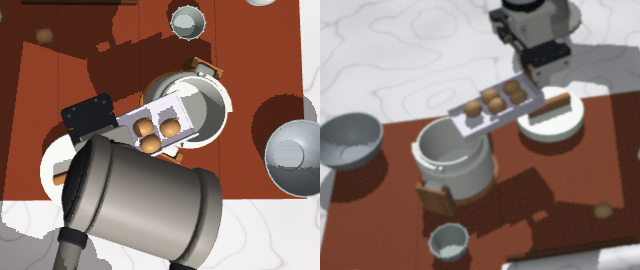

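The left half shows the scoop with its lip well inside the mouth, and the right half shows it level with all five nuts. I'll lower it to just above the rim and then loosen the grip in steps so the nose settles onto the rim.

```bash
python3 -m inch '[[[0,0,3,0],[0,0,5,0],[0,0,5,0],[0,0,3,0],[0,0,0,0]]]'
cat > st.py <<'E'
from h import *
s=observe(); print("F",s["contact_force"].round(2),"T",s["torque"].round(3),"z",s["tool_pos"].round(4))
E
python3 st.py
python3 -m inch '[[[0,0,0,0],[0,0,0,0]]]' 1 20 >/dev/null; python3 st.py
python3 -m inch '[[[0,0,0,0],[0,0,0,0]]]' 1 12 >/dev/null; python3 st.py
python3 -m inch '[[[0,0,0,0],[0,0,0,0]]]' 1 8; python3 st.py
```

```text
time: 36.58
tool_pos: [0.4831, -0.067, 0.1811]
tool_rot: [-3.108, 0.004, -1.2]
contact_force: [0.2, 0.6, -3.0]
opening: 0.0641
F [ 0.16  0.59 -3.01] T [ 0.26   0.068 -0.006] z [ 0.4831 -0.067   0.1811]
F [ 0.31  0.03 -2.27] T [0.168 0.084 0.022] z [ 0.4833 -0.0671  0.1816]
F [ 0.5  -1.17 -2.34] T [ 0.121  0.055 -0.045] z [ 0.4833 -0.0671  0.1816]
time: 37.33
tool_pos: [0.4833, -0.0671, 0.1815]
tool_rot: [-3.107, 0.004, -1.2]
contact_force: [-0.1, 0.5, -0.9]
opening: 0.0646
F [-0.07  0.45 -0.85] T [0.025 0.055 0.006] z [ 0.4833 -0.0671  0.1815]
```

At 8 N the nose settled on the rim. Raising the grip along the arc about the rim contact.

```bash
python3 -m inch '[[[4,0,-8,0],[5,0,-8,0],[5,0,-8,0],[5.4,0,-7.7,0],[5.4,0,-5.5,0],[5.4,0,-5.2,0],[5.4,0,-5,0],[5.4,0,-5,0],[0,0,0,0]]]' ; python3 st.py
python3 - <<'E'
from h import *
b=cam("scene"); cv2.imwrite("pics/s7.png",b["img"][60:300,60:380].repeat(2,0).repeat(2,1))
E
```

```text
time: 38.45
tool_pos: [0.4968, -0.1066, 0.234]
tool_rot: [-3.106, 0.003, -1.2]
contact_force: [0.5, 1.1, -2.5]
opening: 0.0645
F [ 0.45  1.07 -2.48] T [ 0.183  0.079 -0.006] z [ 0.4968 -0.1066  0.234 ]
```

View pics/s7.png

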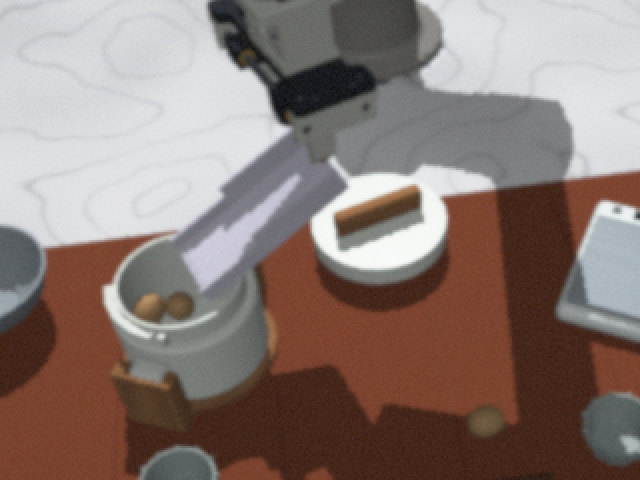

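The scoop is empty already, and the walnuts are seen inside the canister at about (305,150–180). I'll tip it a bit further, clamp, and raise it so the lip is clearly over the mouth and above the height threshold.

```bash
python3 -m inch '[[[0,0,0,0],[6,0,-4,0],[6,0,-4,0],[6,0,-3,0],[0,0,0,0]]]' 1 5; python3 st.py
python3 -m inch '[[[0,0,0,0],[0,0,0,0],[0,0,-5,0],[0,0,-10,0],[0,0,-10,0],[0,0,-5,0],[0,0,0,0],[0,0,0,0],[0,0,0,0],[0,0,0,0]]]' 1 60; python3 st.py
python3 - <<'E'
from h import *
a=cam("top");b=cam("scene"); cv2.imwrite("pics/s8.png",b["img"][40:280,60:380].repeat(2,0).repeat(2,1))
for k in("scoop_lip","scoop_grip","scoop_mid"):
    u=place_of("top",k);v=place_of("scene",k)
    if u and v: print(k,u[0]["conf"],v[0]["conf"],tri(ray(a,u[0]["at"]),ray(b,v[0]["at"])))
E
```

```text
time: 39.12
tool_pos: [0.5029, -0.1237, 0.2448]
tool_rot: [-3.107, 0.004, -1.2]
contact_force: [-0.3, 0.8, -1.7]
opening: 0.0639
F [-0.34  0.78 -1.73] T [0.187 0.079 0.033] z [ 0.5029 -0.1237  0.2448]
time: 40.38
tool_pos: [0.5016, -0.1235, 0.2743]
tool_rot: [-3.107, 0.004, -1.2]
contact_force: [-0.2, 0.1, -2.1]
opening: 0.0636
F [-0.18  0.15 -2.05] T [0.188 0.065 0.006] z [ 0.5016 -0.1235  0.2743]
scoop_lip 0.66 0.68 (array([ 0.54675516, -0.23951497,  0.16745659]), np.float64(0.0009931052946695672))
scoop_grip 0.31 0.76 (array([ 0.45906001, -0.07827321,  0.25334931]), np.float64(0.04972930561756718))
```

View pics/s8.png

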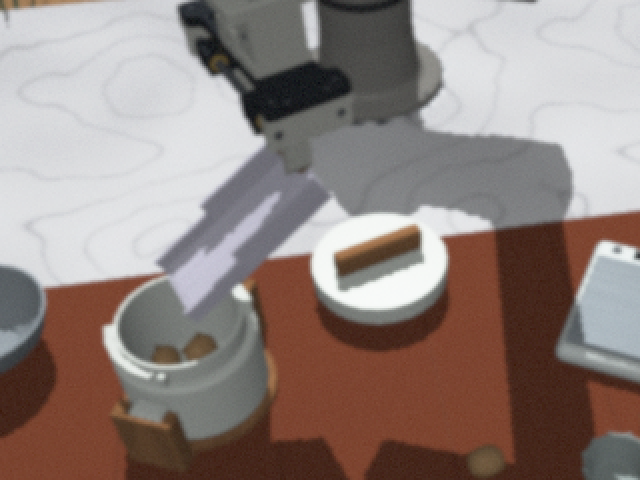

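By triangulation the tilt is only about 28°, borderline against 0.5 rad. I'll loosen the grip further so the scoop swings more.

```bash
python3 -m inch '[[[0,0,0,0],[0,0,0,0]]]' 1 4 >/dev/null; python3 st.py
python3 -m inch '[[[0,0,0,0],[0,0,0,0]]]' 1 3 ; python3 st.py
python3 -m inch '[[[0,0,0,0],[0,0,0,0],[0,0,0,0],[0,0,0,0]]]' 1 60 >/dev/null; python3 st.py
cat > sc.py <<'E'
from h import *
s=observe();a=cam("top");b=cam("scene"); u=place_of("top","scoop_lip");v=place_of("scene","scoop_lip")
g=s["tool_pos"]+[0,0,.0188]
if u and v:
    p,e=tri(ray(a,u[0]["at"]),ray(b,v[0]["at"])); h=np.hypot(*(p-g)[:2]); print(u[0]["conf"],v[0]["conf"],"lip",p.round(3),e.round(4),"tilt",(np.arctan2(g[2]-p[2],h)-np.arctan2(.052,.17)).round(3),"len",np.linalg.norm(p-g))
E
python3 sc.py
```

```text
F [-0.19  0.42 -2.32] T [0.214 0.063 0.012] z [ 0.5017 -0.1236  0.2745]
time: 41.28
tool_pos: [0.5017, -0.1235, 0.2746]
tool_rot: [-3.107, 0.004, -1.2]
contact_force: [-0.5, -0.1, -1.3]
opening: 0.0641
F [-0.46 -0.12 -1.28] T [0.216 0.108 0.02 ] z [ 0.5017 -0.1235  0.2746]
F [ 0.01  0.28 -1.17] T [ 0.144  0.067 -0.026] z [ 0.5017 -0.1236  0.2746]
0.67 0.68 lip [ 0.679 -0.077  0.304] 0.103 tilt -0.355 len 0.18316190354697234
```

```bash
cat > sc.py <<'E'
from h import *
s=observe(); g=s["tool_pos"]+[0,0,.0188]; y=s["tool_rot"][2]; n=np.array([np.cos(y),np.sin(y),0]); w=np.array([-n[1],n[0],0])
for nm in("scene","top"):
    c=cam(nm)
    for r in place_of(nm,"scoop_lip")[:3]:
        e,d=ray(c,r["at"]); p=e+d*((g-e)@w)/(d@w); v=p-g
        print(nm,round(r["conf"],2),np.round(r["at"]),"lip",p.round(3),"tilt",(np.arctan2(-v[2],v@n)-np.arctan2(.052,.17)).round(3),"len(.178)",np.linalg.norm(v).round(3))
E
python3 sc.py
```

```text
scene 0.83 [186. 168.] lip [ 0.534 -0.206  0.142] tilt 0.746 len(.178) 0.175
```

The tilt is now 0.75 rad with the lip 45 mm from the axis and 0.123 m up, so step 2 is met. Next I'll re-level the scoop by running the arc backwards, with its underside on the rim and a soft grip.

```bash
python3 -m inch '[[[3,0,6,0],[4,0,8,0],[4,0,8,0],[3,0,6,0],[0,0,0,0]]]' 1 60; python3 st.py
python3 -m inch '[[[0,0,0,0],[-6,0,4,0],[-7,0,4,0],[-7,0,4,0],[-7,0,4,0],[-7,0,6,0],[-7,0,6,0],[-7,0,7,0],[0,0,0,0]]]' 1 8; python3 st.py
python3 -m inch '[[[-6,0,7,0],[-6,0,8,0],[-5,0,8,0],[-5,0,8,0],[-3,0,5,0],[0,0,0,0]]]'; python3 st.py
python3 sc.py
python3 - <<'E'
from h import *
b=cam("scene"); cv2.imwrite("pics/s9.png",b["img"][40:280,60:380].repeat(2,0).repeat(2,1))
E
```

```text
time: 42.8
tool_pos: [0.5092, -0.1381, 0.2474]
tool_rot: [-3.104, -0.002, -1.2]
contact_force: [3.0, -4.9, -1.0]
opening: 0.0633
F [ 3.05 -4.94 -0.95] T [-1.462 -0.993  0.124] z [ 0.5092 -0.1381  0.2474]
time: 43.92
tool_pos: [0.4908, -0.09, 0.2111]
tool_rot: [-3.108, 0.006, -1.199]
contact_force: [0.3, 0.2, -2.0]
opening: 0.064
F [ 0.28  0.17 -2.02] T [0.188 0.084 0.018] z [ 0.4908 -0.09    0.2111]
time: 44.68
tool_pos: [0.483, -0.0665, 0.1754]
tool_rot: [-3.108, 0.005, -1.2]
contact_force: [-0.3, 0.4, -2.2]
opening: 0.0641
F [-0.25  0.39 -2.21] T [0.207 0.086 0.003] z [ 0.483  -0.0665  0.1754]
scene 0.8 [190. 154.] lip [ 0.547 -0.23   0.147] tilt -0.034 len(.178) 0.182
scene 0.36 [200. 379.] lip [ 0.323  0.346 -0.249] tilt 2.059 len(.178) 0.626
top 0.68 [240. 406.] lip [ 0.55  -0.239  0.106] tilt 0.146 len(.178) 0.205
```

View pics/s9.png

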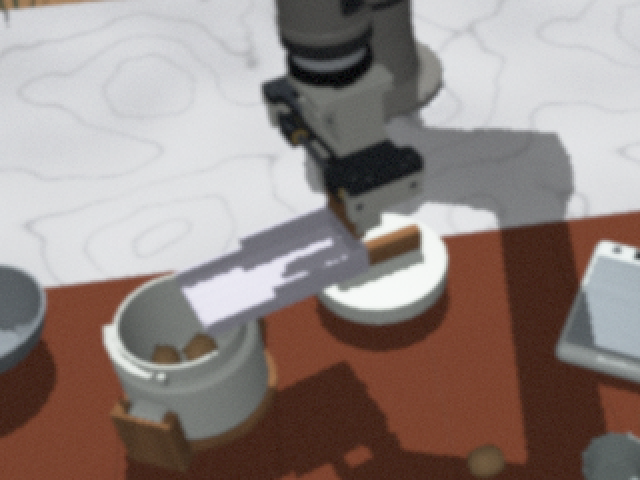

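The scoop is level again. Clamping and carrying it back to the scale.

```bash
python3 -m inch '[[[0,0,0,0],[0,0,0,0],[0,0,-10,0],[0,0,-15,0],[0,0,-10,0],[0,0,0,-0.12],[0,0,0,-0.13],[0,0,0,-0.13],[0,0,0,-0.12],[0,0,0,0]]]' 1 60
python3 -m inch '[[[-10,-12,0,0],[-24,-28.5,0,0],[-30,-36,0,0],[-33,-39,0,0],[-33,-39,0,0],[-33,-39,0,0],[-30,-36,0,0],[-24,-28.5,0,0],[-9,-11,0,0],[0,0,0,0]]]'
python3 sc.py
python3 - <<'E'
from h import *
go(.4853,.2891,.095,-.70)
for n in("top","scene"):
  c=cam(n)
  for r in place_of(n,"scale")[:2]: print(n,r["conf"],r["at"],onz(c,r["at"],.019).round(3))
cv2.imwrite("pics/s10.png",c["img"][100:300,250:500].repeat(3,0).repeat(3,1))
E
```

```text
time: 46.18
tool_pos: [0.4823, -0.0676, 0.2112]
tool_rot: [-3.109, -0.013, -0.701]
contact_force: [-0.6, 1.1, -1.7]
opening: 0.0637
time: 47.42
tool_pos: [0.4821, 0.2844, 0.2163]
tool_rot: [-3.11, -0.013, -0.699]
contact_force: [0.4, 0.4, -2.0]
opening: 0.0636
scene 0.7 [173. 372.] lip [0.611 0.176 0.182] tilt 0.008 len(.178) 0.176
scene 0.55 [252. 389.] lip [ 0.295  0.442 -0.578] tilt 1.566 len(.178) 0.849
top 0.65 [204. 178.] lip [0.614 0.173 0.166] tilt 0.084 len(.178) 0.186
shift mm [ -3.8  -2.8 121.7] turn -0.002 | now [0.4827 0.2826 0.2166] [-3.11  -0.013 -0.702] q [0.39 0.39 1.48 0.   1.24 2.66] t 47.62
top 0.74 [246.8, 164.1] [0.537 0.233 0.019]
scene 0.89 [200.3, 379.2] [0.543 0.236 0.019]
```

View pics/s10.png

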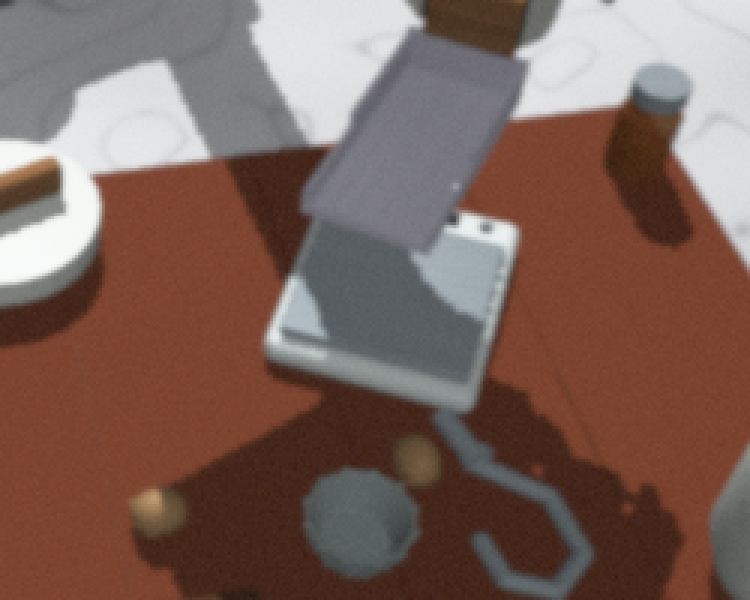

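The scoop hangs level over the empty scale, whose origin is about (0.54,0.235). Lowering it to the original spot.

```bash
python3 -m inch '[[[-3.8,-2.8,15,0],[0,0,25,0],[0,0,25,0],[0,0,25,0],[0,0,15,0],[0,0,8,0],[0,0,5,0],[0,0,2,0],[0,0,0,0]]]'; python3 st.py
python3 -m inch '[[[0,0,0,0],[0,0,1,0],[0,0,1,0],[0,0,1,0],[0,0,1,0],[0,0,0,0]]]' 1 8; python3 st.py
python3 -m inch '[[[0,0,0,0],[0,0,0,0],[0,0,0,0],[0,0,-15,0],[0,0,-30,0],[0,0,-40,0],[0,0,-40,0],[0,0,-25,0],[0,0,0,0]]]' -1
python3 - <<'E'
from h import *
a=cam("top");b=cam("scene");w=cam("wrist"); 
for k in("scoop_mid","scoop_lip","scoop_grip"):
    z=dict(scoop_mid=.049,scoop_lip=.055,scoop_grip=.107)[k]
    for n,c in(("top",a),("scene",b),("wrist",w)):
        for r in place_of(n,k)[:1]: print(k,n,round(r["conf"],2),onz(c,r["at"],z).round(3))
for n,c in(("top",a),("scene",b),("wrist",w)):
    for k in("nut6_mid","nut1_mid"):
        for r in boxes_of(n,k)[:8]: print(n,k,round(r["conf"],2),np.round(r["at"]),onz(c,r["at"],.0345).round(3)[:2])
cv2.imwrite("pics/t11.png",np.hstack([a["img"][90:330,90:440],b["img"][80:320,60:460]]))
E
```

```text
time: 48.95
tool_pos: [0.4854, 0.2904, 0.0971]
tool_rot: [-3.109, -0.013, -0.7]
contact_force: [0.4, 0.2, -1.8]
opening: 0.0632
F [ 0.38  0.21 -1.81] T [ 0.178  0.185 -0.013] z [0.4854 0.2904 0.0971]
time: 49.7
tool_pos: [0.4866, 0.2915, 0.0945]
tool_rot: [-3.105, -0.014, -0.7]
contact_force: [0.2, 2.6, 7.3]
opening: 0.0646
F [0.23 2.6  7.29] T [0.357 0.204 0.023] z [0.4866 0.2915 0.0945]
time: 50.82
tool_pos: [0.4816, 0.2883, 0.2455]
tool_rot: [-3.104, -0.016, -0.7]
contact_force: [0.8, 0.2, -0.2]
opening: 0.0918
scoop_mid top 0.87 [0.557 0.231 0.049]
scoop_mid scene 0.81 [0.548 0.235 0.049]
scoop_mid wrist 0.76 [0.551 0.233 0.049]
scoop_lip top 0.86 [0.623 0.18  0.055]
scoop_lip scene 0.77 [0.615 0.185 0.055]
scoop_grip top 0.86 [0.488 0.282 0.107]
scoop_grip scene 0.82 [0.483 0.294 0.107]
scoop_grip wrist 0.98 [0.487 0.29  0.107]
top nut1_mid 0.58 [218. 409.] [ 0.594 -0.269]
scene nut1_mid 0.57 [253. 144.] [ 0.607 -0.274]
scene nut1_mid 0.27 [304. 150.] [ 0.725 -0.262]
```

View pics/t11.png

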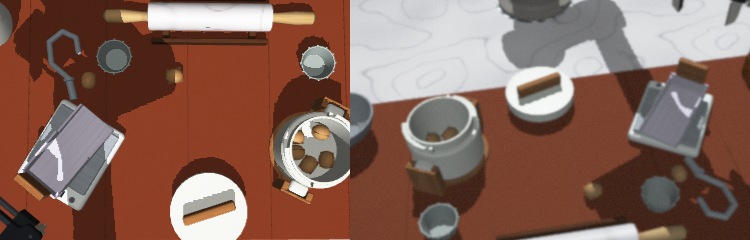

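The scoop is back on its scale with scoop_mid at about (0.551,0.233), and nuts show in the canister. In the left crop the loose nuts are at (80,88) and (75,175), which is full-image (170,178) and (165,265). I'll locate both by colour and triangulation.

Run:
```python
from h import *
a=cam("top");b=cam("scene")
def blob(c,at,r=13):
    y,x=at; im=c["img"][y-r:y+r,x-r:x+r].astype(float); s=im[...,1]/(im[...,2]+1)   # nut is yellower than the board
    m=(s>.42)&(s<.8)&(im[...,0]<im[...,1]); n,l,st,ce=cv2.connectedComponentsWithStats(m.astype(np.uint8)); i=1+np.argmax(st[1:,4]); return ce[i][::-1]+[y-r,x-r],st[i,4]
for k,u,v in(("A",(170,178),(253,390)),("B",(165,265),(269,302))):
    p,n=blob(a,u);q,m=blob(b,v); print(k,p.round(1),n,q.round(1),m,tri(ray(a,p),ray(b,q)),onz(a,p,.0345).round(3),onz(b,q,.0345).round(3))
go(.69,.21,.22,-.785)
```

```text
A [169.4 177.6] 673 [252.5 389.3] 536 (array([0.69497353, 0.20429268, 0.03851643]), np.float64(0.0011608088581337472)) [0.695 0.204 0.034] [0.692 0.207 0.034]
B [164.5 264.5] 675 [268.5 301.4] 644 (array([0.70370485, 0.02608609, 0.04320412]), np.float64(0.0002985697232646391)) [0.705 0.026 0.034] [0.698 0.028 0.034]
shift mm [209.9 -74.4  27.8] turn 0.085 | now [0.4807 0.2879 0.2426] [-3.109 -0.013 -0.7  ] q [0.4  0.38 1.43 0.   1.3  2.67] t 51.83
```

```bash
python3 -m inch '[[[15,-5,0,0],[35,-12.5,0,0],[40,-14,5,0],[40,-14,5,0],[40,-14,5,0],[28,-10,5,0],[12,-5,5,0],[0,0,0,0.085],[0,0,0,0],[0,0,0,0]]]'
python3 - <<'E'
from h import *
w=cam("wrist"); cv2.imwrite("pics/w12.png",w["img"])
for r in boxes_of("wrist","nut6_mid")[:4]: print(r["conf"],r["at"],onz(w,r["at"],.0345).round(4))
go(.694,.206,.024,-.785); print(proj(w,(.694,.206,.0345)))
E
```

```text
time: 53.08
tool_pos: [0.6898, 0.2103, 0.223]
tool_rot: [-3.108, -0.01, -0.783]
contact_force: [0.6, 0.1, 0.1]
opening: 0.0917
shift mm [  3.9   6.8 199.1] turn 0.001 | now [0.6898 0.2103 0.2231] [-3.108 -0.01  -0.784] q [0.19 0.71 0.91 0.01 1.48 2.54] t 53.17
(np.float64(175.78238386678365), np.float64(279.3464063876344))
```

View pics/w12.png

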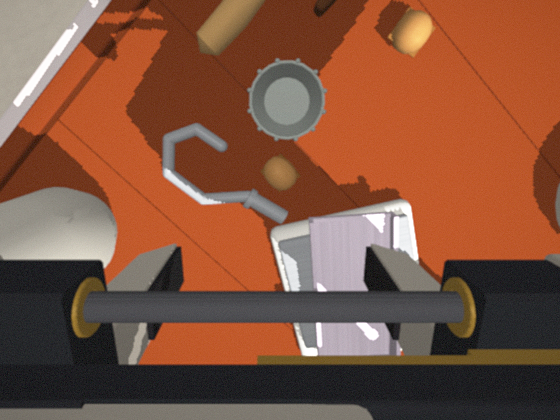

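Nut A is at (172,280) between the mould (100,287) and the hook end (214,275). Nut B is at (32,411). With the jaws horizontal in the image and half open, the fingers fit between them.

```bash
python3 -m inch '[[[0,0,0,0],[0,0,0,0],[0,0,0,0]]]' -0.1
python3 - <<'E'
from h import *
w=cam("wrist"); A=onz(w,(172,280),.0345); B=onz(w,(32,411),.0345); print(A,B)
go(A[0],A[1],.08,-.785); go(A[0],A[1],.024,-.785)
E
```

```text
time: 53.55
tool_pos: [0.69, 0.21, 0.2228]
tool_rot: [-3.108, -0.01, -0.785]
contact_force: [0.0, 0.2, -0.4]
opening: 0.0664
[0.69649069 0.20238697 0.0345    ] [0.70461131 0.02756574 0.0345    ]
shift mm [  8.5   5.6 142.7] turn 0.0 | now [0.69   0.21   0.2228] [-3.108 -0.01  -0.785] q [0.18 0.71 0.91 0.01 1.48 2.54] t 53.6
shift mm [  7.9   7.4 198.7] turn 0.0 | now [0.69   0.21   0.2228] [-3.108 -0.01  -0.785] q [0.18 0.71 0.91 0.01 1.48 2.54] t 53.6
```

```bash
python3 -m inch '[[[4,3.5,30,0],[4,3.5,35,0],[0,0,35,0],[0,0,35,0],[0,0,30,0],[0,0,18,0],[0,0,10,0],[0,0,4,0],[0,0,1.5,0],[0,0,0,0]]]'; python3 st.py
python3 -m inch '[[[0,0,0,0],[0,0,0,0],[0,0,0,0],[0,0,0,0],[0,0,0,0],[0,0,0,0]]]' 1 15; python3 st.py
python3 -m inch '[[[0,0,-10,0],[0,0,-30,0],[0,0,-45,0],[0,0,-45,0],[0,0,-45,0],[0,0,-20,0],[0,0,0,0]]]'; python3 st.py
```

```text
time: 54.85
tool_pos: [0.6973, 0.2027, 0.0251]
tool_rot: [-3.107, -0.011, -0.785]
contact_force: [-0.3, -0.3, 0.5]
opening: 0.0504
F [-0.28 -0.31  0.46] T [ 0.031 -0.009 -0.006] z [0.6973 0.2027 0.0251]
time: 55.6
tool_pos: [0.6968, 0.2026, 0.0243]
tool_rot: [-3.108, -0.01, -0.785]
contact_force: [-1.0, -0.7, 0.8]
opening: 0.0332
F [-0.96 -0.69  0.81] T [-0.016  0.101  0.002] z [0.6968 0.2026 0.0243]
time: 56.48
tool_pos: [0.6917, 0.1997, 0.222]
tool_rot: [-3.104, -0.013, -0.785]
contact_force: [0.4, 0.1, -0.3]
opening: 0.033
F [ 0.42  0.08 -0.3 ] T [ 0.041  0.057 -0.074] z [0.6917 0.1997 0.222 ]
```

Nut A is held (33 mm). Taking it to the canister.

```bash
python3 -c "
from h import *
go(.552,-.247,.2,-.785);go(.552,-.247,.105,-.785)"
```

```text
shift mm [216.6 415.3   9.3] turn -0.0 | now [0.6917 0.1997 0.222 ] [-3.104 -0.013 -0.785] q [0.17 0.7  0.93 0.01 1.47 2.52] t 56.48
shift mm [215.4 418.9 104.2] turn -0.0 | now [0.6917 0.1997 0.222 ] [-3.104 -0.013 -0.785] q [0.17 0.7  0.93 0.01 1.47 2.52] t 56.48
```

```bash
python3 -m inch '[[[10,20,0,0],[22,42,0,0],[26,50,0,0],[26,50,0,0],[26,50,0,0],[26,50,0,0],[26,50,0,0],[26,50,0,0],[18,36,0,0],[9,20,0,0]]]'
python3 -m inch '[[[0,0,0,0],[0,0,25,0],[0,0,30,0],[0,0,25,0],[0,0,12,0],[0,0,5,0],[0,0,0,0]]]'; python3 st.py
python3 -m inch '[[[0,0,0,0],[0,0,0,0],[0,0,0,0],[0,0,0,0],[0,0,-30,0],[0,0,-40,0],[0,0,-25,0],[0,0,0,0]]]' -0.1
python3 - <<'E'
from h import *
w=cam("wrist"); cv2.imwrite("pics/w13.png",w["img"])
go(.7046,.0276,.2,-.5); go(.7046,.0276,.024,-.785)
a=cam("top");p=proj(a,(.7046,.0276,.0345));print(p); cv2.imwrite("pics/t13.png",a["img"])
E
```

```text
time: 57.72
tool_pos: [0.5464, -0.2496, 0.206]
tool_rot: [-3.109, -0.008, -0.787]
contact_force: [0.3, -0.0, 0.1]
opening: 0.0328
time: 58.6
tool_pos: [0.5512, -0.2462, 0.1109]
tool_rot: [-3.108, -0.011, -0.784]
contact_force: [-0.7, 0.3, 0.1]
opening: 0.0327
F [-0.69  0.31  0.12] T [0.078 0.049 0.028] z [ 0.5512 -0.2462  0.1109]
time: 59.6
tool_pos: [0.5487, -0.2487, 0.2075]
tool_rot: [-3.107, -0.015, -0.785]
contact_force: [-0.4, 0.2, -0.2]
opening: 0.0502
shift mm [ -84.2 -305.6   14.9] turn -0.285 | now [ 0.5479 -0.2482  0.2057] [-3.108 -0.011 -0.785] q [-0.57  0.49  1.36  0.03  1.28  1.78] t 59.65
shift mm [ -86.2 -299.7  190.8] turn -0.0 | now [ 0.5479 -0.2482  0.2057] [-3.108 -0.011 -0.785] q [-0.57  0.49  1.36  0.03  1.28  1.78] t 59.65
(np.float64(164.73847905365244), np.float64(263.7219524129268))
```

```bash
python3 -m inch '[[[-5,-18,0,0],[-11,-40,0,0],[-14,-50,0,0],[-14,-50,0,0],[-14,-50,0,0],[-12,-45,0,0],[-9,-32,0,0],[-5,-17,0,0],[0,0,0,0],[0,0,0,0]]]' -0.1
python3 - <<'E'
from h import *
w=cam("wrist"); p=proj(w,(.7046,.0276,.0345)); print(p); y,x=map(int,p)
im=cv2.cvtColor(w["img"],cv2.COLOR_BGR2HSV).astype(int); m=((im[...,0]>=9)&(im[...,0]<25)&(im[...,1]>90)).astype(np.uint8); m[:y-60]=0;m[y+60:]=0;m[:,:x-60]=0;m[:,x+60:]=0
n,l,st,ce=cv2.connectedComponentsWithStats(m)
for i in range(1,n):
    if st[i,4]>60: q=ce[i][::-1]; print(st[i],q.round(1),onz(w,q,.0345).round(4))
cv2.imwrite("pics/w14.png",w["img"]); go(.7046,.0276,.0245,-.785)
E
```

```text
time: 60.95
tool_pos: [0.7012, 0.0239, 0.2142]
tool_rot: [-3.109, -0.01, -0.786]
contact_force: [0.1, -0.4, -0.2]
opening: 0.0504
(np.float64(183.49613791122826), np.float64(273.84323357927593))
[  213   123   120   120 13657] [183.  273.3] [0.7053 0.0276 0.0345]
shift mm [ -2.4   0.9 190. ] turn -0.001 | now [0.7012 0.0236 0.2145] [-3.109 -0.01  -0.786] q [-0.08  0.67  1.01  0.02  1.44  2.27] t 61.0
```

View pics/w14.png

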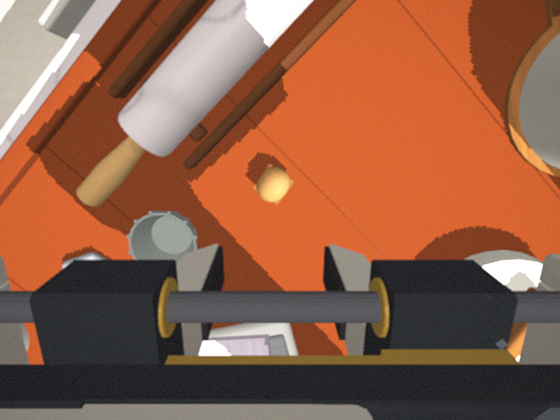

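Nut B is at (184,274), as predicted. Grasping it.

```bash
python3 -m inch '[[[-2,1,30,0],[0,0,35,0],[0,0,35,0],[0,0,35,0],[0,0,28,0],[0,0,15,0],[0,0,8,0],[0,0,3,0],[0,0,1,0],[0,0,0,0]]]'; python3 st.py
python3 -m inch '[[[0,0,0,0],[0,0,0,0],[0,0,0,0],[0,0,0,0],[0,0,0,0],[0,0,0,0]]]' 1 15
python3 -m inch '[[[0,0,-10,0],[0,0,-30,0],[0,0,-45,0],[0,0,-45,0],[0,0,-45,0],[0,0,-20,0],[0,0,0,0]]]'
python3 -c "
from h import *
go(.552,-.247,.22,-.785)"
```

```text
time: 62.25
tool_pos: [0.7058, 0.0287, 0.0255]
tool_rot: [-3.107, -0.011, -0.785]
contact_force: [-0.3, 0.0, -0.0]
opening: 0.0502
F [-0.25  0.03 -0.02] T [ 0.11   0.054 -0.012] z [0.7058 0.0287 0.0255]
time: 63.0
tool_pos: [0.7057, 0.0287, 0.0249]
tool_rot: [-3.108, -0.011, -0.785]
contact_force: [1.3, 0.6, 2.1]
opening: 0.0323
time: 63.88
tool_pos: [0.6999, 0.0253, 0.222]
tool_rot: [-3.106, -0.013, -0.785]
contact_force: [-0.5, 0.1, -0.1]
opening: 0.0325
shift mm [ 87.8 297.1  -7.4] turn -0.0 | now [0.6999 0.0253 0.222 ] [-3.106 -0.013 -0.785] q [-0.08  0.66  1.    0.02  1.44  2.27] t 63.88
```

```bash
python3 -m inch '[[[5,17,0,0],[12,40,0,0],[15,50,0,0],[15,50,0,0],[15,50,0,0],[13,45,0,0],[9,32,0,0],[4,13,0,0],[0,0,0,0]]]'
python3 -m inch '[[[0,0,10,0],[0,0,25,0],[0,0,30,0],[0,0,25,0],[0,0,12,0],[0,0,5,0],[0,0,0,0]]]'; python3 st.py
python3 -m inch '[[[0,0,0,0],[0,0,0,0],[0,0,0,0],[0,0,0,0],[0,0,-30,0],[0,0,-40,0],[0,0,-40,0],[0,0,0,0]]]' -0.1
python3 -m inch '[[[-30,-20,0,0],[-40,-40,0,0],[-40,-40,0,0],[-40,-40,0,0],[-20,-20,0,0],[0,0,0,0]]]' -1
python3 - <<'E'
from h import *
a=cam("top");b=cam("scene")
cv2.imwrite("pics/c15.png",np.vstack([np.hstack([a["img"][90:330,90:490],b["img"][80:320,60:460]]),np.hstack([a["img"][180:300,350:470].repeat(2,0).repeat(2,1),b["img"][150:290,80:240].repeat(2,0).repeat(2,1)[:240],np.zeros((240,240,3),np.uint8)])]))
for n,c in(("top",a),("scene",b)):
    for k,z in(("lid_bar",.069),("lid_plate",.055),("scoop_mid",.049),("canister_rim",.13),("nut1_mid",.0345)):
        for r in place_of(n,k)[:7]: print(n,k,round(r["conf"],2),np.round(r["at"]),onz(c,r["at"],z).round(3))
E
```

```text
time: 65.0
tool_pos: [0.5511, -0.2471, 0.2097]
tool_rot: [-3.109, -0.009, -0.787]
contact_force: [-0.4, -0.2, 0.3]
opening: 0.0324
time: 65.88
tool_pos: [0.5556, -0.2449, 0.1039]
tool_rot: [-3.108, -0.011, -0.785]
contact_force: [0.3, 0.2, 0.3]
opening: 0.0327
F [0.27 0.22 0.32] T [ 0.121  0.029 -0.024] z [ 0.5556 -0.2449  0.1039]
time: 66.88
tool_pos: [0.5532, -0.2478, 0.2174]
tool_rot: [-3.107, -0.017, -0.785]
contact_force: [-0.2, -0.3, -0.7]
opening: 0.0505
time: 67.62
tool_pos: [0.544, -0.0115, 0.2163]
tool_rot: [-3.109, -0.009, -0.782]
contact_force: [0.7, 0.2, -0.1]
opening: 0.092
top lid_bar 0.67 [301. 297.] [ 0.433 -0.037  0.069]
top lid_plate 0.73 [303. 298.] [ 0.428 -0.039  0.055]
top scoop_mid 0.91 [238. 162.] [0.554 0.231 0.049]
top nut1_mid 0.69 [221. 411.] [ 0.588 -0.272  0.034]
top nut1_mid 0.32 [240. 383.] [ 0.55  -0.214  0.034]
top nut1_mid 0.17 [151. 158.] [0.734 0.244 0.034]
scene lid_bar 0.57 [166. 252.] [ 0.433 -0.032  0.069]
scene lid_plate 0.78 [166. 247.] [ 0.42  -0.041  0.055]
scene scoop_mid 0.72 [191. 382.] [0.542 0.238 0.049]
scene scoop_mid 0.49 [279. 368.] [0.753 0.143 0.049]
```

View pics/c15.png

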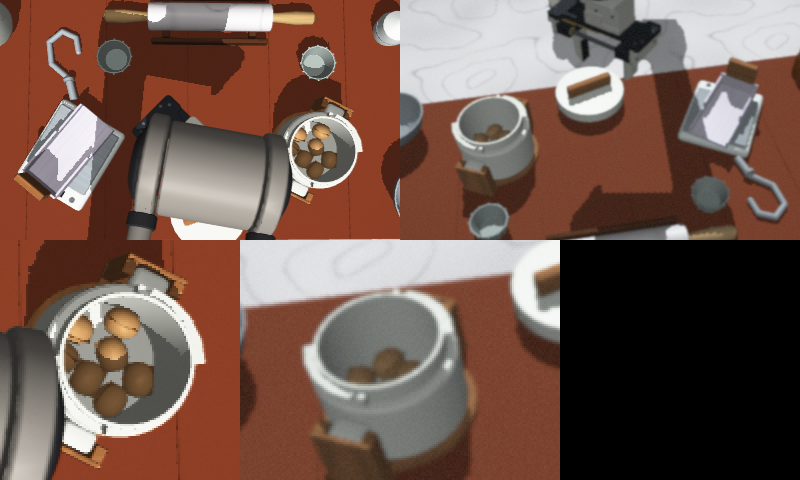

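Seven nuts are visible in the canister and none are left on the board. The scoop is on the scale, and the hook and moulds are in place. Now the lid. I'll grasp it with the wrist flipped half a turn so joint 6 stays mid-range.

```bash
python3 -m inch '[[[0,0,0,-0.18],[0,0,0,-0.18],[0,0,0,-0.18],[0,0,0,-0.18],[0,0,0,-0.18],[0,0,0,-0.18],[0,0,0,-0.18],[0,0,0,-0.18],[0,0,0,-0.18],[0,0,0,-0.18]]]' -1 >/dev/null
python3 -m inch '[[[0,0,0,-0.18],[0,0,0,-0.18],[0,0,0,-0.18],[0,0,0,-0.18],[0,0,0,-0.15],[0,0,0,0],[0,0,0,0]]]'
python3 - <<'E'
from h import *
go(.4328,-.0395,.15,1.884)
E
```

```text
time: 70.35
tool_pos: [0.5445, -0.0135, 0.2171]
tool_rot: [3.107, -0.006, 1.882]
contact_force: [0.9, 0.3, 1.0]
opening: 0.0916
shift mm [   9.1 -116.5   63.2] turn -0.002 | now [ 0.5445 -0.0135  0.2171] [ 3.107 -0.006  1.882] q [-0.18  0.37  1.51  0.02  1.23 -0.5 ] t 70.35
```

```bash
python3 -m inch '[[[1,-15,5,0],[2,-28,12,0],[2,-30,15,0],[2,-28,15,0],[2,-15.5,12,0],[0,0,4,0],[0,0,0,0],[0,0,0,0]]]'
python3 - <<'E'
from h import *
w=cam("wrist"); a=cam("top")
for k,z in(("lid_bar",.069),("lid_plate",.055)):
  for r in place_of("wrist",k)[:2]: print(k,round(r["conf"],2),np.round(r["at"]),onz(w,r["at"],z).round(4))
hsv=cv2.cvtColor(w["img"],cv2.COLOR_BGR2HSV); y,x=map(int,proj(w,(.4328,-.0395,.083))); print(y,x)
m=((hsv[...,1]>90)).astype(np.uint8); m[250:]=0
n,l,st,ce=cv2.connectedComponentsWithStats(m); i=l[y,x]; ys,xs=np.where(l==i)
Q=np.array([onz(w,(v,u),.083)[:2] for v,u in zip(ys,xs)]); V=np.linalg.eigh(np.cov(Q.T))[1]; print(st[i],Q.mean(0).round(4),np.round(cv2.minAreaRect(np.float32(Q*1000)),1)if 0 else cv2.minAreaRect(np.float32(Q*1000)),np.arctan2(V[1,1],V[0,1]))
go(.4328,-.0395,.061,1.884)
E
```

```text
time: 71.35
tool_pos: [0.434, -0.0399, 0.1507]
tool_rot: [3.106, -0.005, 1.885]
contact_force: [0.2, 0.1, -0.7]
opening: 0.092
lid_bar 0.96 [215. 271.] [ 0.4347 -0.0392  0.069 ]
lid_plate 0.81 [209. 269.] [ 0.4334 -0.0394  0.055 ]
220 269
[ 257  142   26  108 2681] [ 0.4271 -0.0225] ((427.7675476074219, -23.678863525390625), (16.825532913208008, 75.4716796875), 17.2609806060791) 1.8746110445979043
shift mm [-0.  -3.5 89.3] turn 0.001 | now [ 0.4333 -0.0399  0.1504] [ 3.107 -0.006  1.885] q [-0.29  0.25  1.89  0.03  0.97 -0.62] t 71.55
```

Aligned (bar yaw 1.875 against tool 1.885). Descending, gripping and lifting.

```bash
python3 -m inch '[[[0,-3,20,0],[0,0,20,0],[0,0,20,0],[0,0,15,0],[0,0,8,0],[0,0,4,0],[0,0,2,0],[0,0,0,0]]]'; python3 st.py
python3 -m inch '[[[0,0,0,0],[0,0,0,0],[0,0,0,0],[0,0,0,0],[0,0,0,0],[0,0,0,0],[0,0,0,0]]]' 1 25; python3 st.py
python3 -m inch '[[[0,0,-3,0],[0,0,-10,0],[0,0,-25,0],[0,0,-40,0],[0,0,-40,0],[0,0,-25,0],[0,0,-8,0],[0,0,0,0],[0,0,0,0]]]'; python3 st.py
python3 - <<'E'
from h import *
go(.552,-.2467,.215,1.177)
E
```

```text
time: 72.55
tool_pos: [0.433, -0.0394, 0.0614]
tool_rot: [3.107, -0.006, 1.885]
contact_force: [-0.4, 0.1, -0.3]
opening: 0.0919
F [-0.42  0.12 -0.25] T [ 0.025 -0.105  0.01 ] z [ 0.433  -0.0394  0.0614]
time: 73.42
tool_pos: [0.4328, -0.0394, 0.0612]
tool_rot: [3.107, -0.006, 1.885]
contact_force: [-0.8, -0.3, -0.0]
opening: 0.0263
F [-0.85 -0.34 -0.  ] T [-0.035 -0.135 -0.005] z [ 0.4328 -0.0394  0.0612]
time: 74.55
tool_pos: [0.4274, -0.0416, 0.2109]
tool_rot: [3.109, -0.007, 1.885]
contact_force: [-0.5, 0.9, -4.7]
opening: 0.0181
F [-0.49  0.93 -4.67] T [-0.104 -0.019 -0.062] z [ 0.4274 -0.0416  0.2109]
shift mm [-233.5   55.2   -4.1] turn 0.708 | now [ 0.4274 -0.0416  0.2109] [ 3.109 -0.007  1.885] q [-0.29  0.17  1.81  0.03  1.14 -0.62] t 74.55
```

```bash
python3 -m inch '[[[-10,2.4,0,0],[-24,5.7,0,0],[-30,7,0,0],[-33,7.8,0,0],[-33,7.8,0,0],[-33,7.8,0,0],[-33,7.8,0,0],[-24,5.7,0,0],[-13.5,3.2,0,0],[0,0,0,0]]]'
python3 -m inch '[[[0,0,0,0.14],[0,0,0,0.142],[0,0,0,0.142],[0,0,0,0.142],[0,0,0,0.142],[0,0,0,0],[0,0,0,0]]]'
python3 - <<'E'
from h import *
go(.552,-.2467,.155,1.177)
b=cam("scene");w=cam("wrist");a=cam("top")
for n in("lid_bar","lid_plate"):
    u=place_of("top",n);v=place_of("scene",n)
    for nm,r,c in(("top",u,a),("scene",v,b)):
        for q in r[:1]: print(n,nm,round(q["conf"],2),onz(c,q["at"],.221 if n=="lid_bar" else .207).round(4))
for nm,c in(("top",a),("scene",b),("wrist",w)):
    for r in place_of(nm,"canister_rim")[:1]: print(nm,round(r["conf"],2),onz(c,r["at"],.13).round(4))
E
```

```text
time: 75.8
tool_pos: [0.5528, -0.2474, 0.2115]
tool_rot: [3.108, -0.007, 1.884]
contact_force: [-0.5, 1.0, -4.5]
opening: 0.0177
time: 76.68
tool_pos: [0.5527, -0.2463, 0.2126]
tool_rot: [3.12, -0.027, 1.181]
contact_force: [-0.5, -0.2, -4.0]
opening: 0.0179
shift mm [-2.2 -1.8 57.6] turn 0.004 | now [ 0.5527 -0.2463  0.2126] [ 3.12  -0.027  1.181] q [-0.56  0.49  1.33  0.03  1.3  -0.18] t 76.67
lid_bar top 0.91 [ 0.5507 -0.2457  0.221 ]
lid_bar scene 0.94 [ 0.5474 -0.2434  0.221 ]
lid_plate top 0.51 [ 0.6908 -0.2089  0.207 ]
lid_plate scene 0.97 [ 0.5424 -0.251   0.207 ]
top 0.49 [ 0.7094 -0.2364  0.13  ]
scene 0.26 [ 0.6034 -0.2166  0.13  ]
```

```bash
python3 -m inch '[[[-1,-1,10,0],[-1,-1,16,0],[0,0,16,0],[0,0,12,0],[0,0,6,0],[0,0,4,0],[0,0,0,0]]]'; python3 st.py
python3 -m inch '[[[0,0,1.5,0],[0,0,1.5,0],[0,0,1.5,0],[0,0,0,0]]]' 1 15; python3 st.py
python3 -m inch '[[[0,0,1,0],[0,0,1,0],[0,0,0,0]]]'; python3 st.py
```

```text
time: 78.05
tool_pos: [0.5523, -0.2469, 0.1485]
tool_rot: [3.119, -0.027, 1.177]
contact_force: [-0.5, -0.2, -4.0]
opening: 0.0178
F [-0.45 -0.16 -4.04] T [-0.04   0.001  0.045] z [ 0.5523 -0.2469  0.1485]
time: 78.55
tool_pos: [0.5527, -0.2468, 0.1446]
tool_rot: [3.118, -0.027, 1.177]
contact_force: [0.7, 1.4, -0.1]
opening: 0.018
F [ 0.67  1.43 -0.11] T [0.094 0.055 0.039] z [ 0.5527 -0.2468  0.1446]
time: 78.92
tool_pos: [0.5531, -0.2469, 0.1437]
tool_rot: [3.117, -0.027, 1.178]
contact_force: [-0.6, 2.3, 8.2]
opening: 0.0179
F [-0.64  2.29  8.23] T [ 0.443  0.438 -0.005] z [ 0.5531 -0.2469  0.1437]
```

The lid is touching. I'll release so it drops flat, then regrip and turn it home (anticlockwise, tool-negative) to the stop.

```bash
python3 -m inch '[[[0,0,0,0],[0,0,0,0],[0,0,0,0],[0,0,0,0]]]' -0.3; python3 st.py
python3 -m inch '[[[0,0,-1,0],[0,0,0,0],[0,0,0,0],[0,0,0,0],[0,0,0,0],[0,0,0,0]]]' 1 25; python3 st.py
python3 -m inch '[[[0,0,0,-0.16],[0,0,0,-0.16],[0,0,0,-0.16],[0,0,0,-0.16],[0,0,0,-0.16],[0,0,0,-0.16],[0,0,0,-0.16],[0,0,0,-0.16],[0,0,0,0]]]'; python3 st.py
```

```text
time: 79.42
tool_pos: [0.5523, -0.2468, 0.1418]
tool_rot: [3.12, -0.027, 1.177]
contact_force: [-1.1, -0.4, -0.2]
opening: 0.0533
F [-1.06 -0.44 -0.15] T [-0.018 -0.08  -0.014] z [ 0.5523 -0.2468  0.1418]
time: 80.18
tool_pos: [0.5524, -0.2468, 0.1432]
tool_rot: [3.119, -0.027, 1.177]
contact_force: [0.2, 0.3, 2.0]
opening: 0.018
F [0.19 0.35 2.02] T [ 0.094  0.106 -0.025] z [ 0.5524 -0.2468  0.1432]
time: 81.3
tool_pos: [0.5523, -0.2466, 0.1434]
tool_rot: [3.11, 0.013, 2.456]
contact_force: [-1.5, 0.7, 4.5]
opening: 0.0183
F [-1.54  0.69  4.46] T [0.048 0.343 0.14 ] z [ 0.5523 -0.2466  0.1434]
```

Turned 1.28 rad freely. About 0.22 rad remains to the stop.

```bash
python3 -m inch '[[[0,0,0,-0.08],[0,0,0,-0.06],[0,0,0,-0.04],[0,0,0,-0.03],[0,0,0,0]]]'; python3 st.py
python3 -m inch '[[[0,0,0,-0.03],[0,0,0,-0.03],[0,0,0,0]]]'; python3 st.py
```

```text
time: 81.92
tool_pos: [0.5521, -0.2468, 0.1431]
tool_rot: [3.113, 0.019, 2.665]
contact_force: [-3.4, 1.6, 4.2]
opening: 0.0179
F [-3.41  1.6   4.23] T [ 0.095  0.77  -0.093] z [ 0.5521 -0.2468  0.1431]
time: 82.3
tool_pos: [0.5527, -0.2458, 0.143]
tool_rot: [3.113, 0.021, 2.727]
contact_force: [-0.8, 4.9, 5.5]
opening: 0.0183
F [-0.8   4.86  5.53] T [ 0.896  0.472 -0.502] z [ 0.5527 -0.2458  0.143 ]
```

The stop is felt (−0.5 N m at yaw 2.73, home being about 2.68). Releasing, retreating and checking.

```bash
python3 -m inch '[[[0,0,0,0.03],[0,0,0,0],[0,0,0,0],[0,0,0,0],[0,0,-20,0],[0,0,-40,0],[0,0,-40,0],[0,0,0,0]]]' -1
python3 -m inch '[[[40,0,0,0],[50,0,0,0],[50,0,0,0],[30,0,0,0],[0,0,0,0],[0,0,0,0]]]'
python3 - <<'E'
from h import *
s=observe();print(s["tool_pos"],s["qpos"].round(2)); a=cam("top");b=cam("scene")
for k,z in(("lid_bar",.150),("lid_plate",.136),("scoop_mid",.049),("scoop_lip",.055),("scoop_grip",.107),("hook",.019),("mould1",.019),("nut1_mid",.0345)):
    for n,c in(("top",a),("scene",b)):
        for r in place_of(n,k)[:2]: 
            if r["conf"]>.3: print(k,n,round(r["conf"],2),np.round(r["at"],1),onz(c,r["at"],z).round(3)[:2])
    u=place_of("top",k);v=place_of("scene",k)
    if u and v: print("   tri",tri(ray(a,u[0]["at"]),ray(b,v[0]["at"]))[0].round(3))
im=a["img"][195:285,360:460]; hsv=cv2.cvtColor(im,cv2.COLOR_BGR2HSV)
m=((hsv[...,1]>100)&(hsv[...,2]<160)).astype(np.uint8); n,l,st,ce=cv2.connectedComponentsWithStats(m)
for i in range(1,n):
    if st[i,4]>100:
        ys,xs=np.where(l==i); Q=np.array([onz(a,(y+195,x+360),.151)[:2] for y,x in zip(ys,xs)])
        w,V=np.linalg.eigh(np.cov(Q.T)); print(st[i,4],Q.mean(0).round(4),cv2.minAreaRect(np.float32(Q*1000))[1],"yaw",np.arctan2(V[1,1],V[0,1]).round(3))
E
```

```text
time: 83.3
tool_pos: [0.5507, -0.2494, 0.2467]
tool_rot: [3.115, 0.028, 2.697]
contact_force: [-0.1, 0.4, 0.2]
opening: 0.0903
time: 84.05
tool_pos: [0.3966, -0.1758, 0.2393]
tool_rot: [3.114, 0.021, 2.697]
contact_force: [-0.3, -0.6, -0.6]
opening: 0.0918
[ 0.39656057 -0.17575169  0.23929085] [-0.62  0.15  1.75  0.03  1.23 -1.75]
lid_bar top 0.79 [241.4 416.6] [ 0.548 -0.246]
lid_bar scene 0.63 [187.9 148.4] [ 0.541 -0.241]
   tri [ 0.548 -0.241  0.158]
lid_plate top 0.66 [242.1 414.6] [ 0.546 -0.247]
lid_plate scene 0.64 [193.6 147.1] [ 0.542 -0.246]
   tri [ 0.547 -0.245  0.141]
scoop_mid top 0.66 [238.7 163.1] [0.554 0.228]
scoop_mid top 0.64 [274.4 124.1] [0.484 0.304]
scoop_mid scene 0.94 [191.8 381.5] [0.545 0.236]
scoop_mid scene 0.49 [215.9 367.5] [0.605 0.186]
   tri [0.555 0.228 0.06 ]
scoop_lip top 0.98 [209.6 188.5] [0.612 0.177]
scoop_lip scene 0.85 [214.9 366.1] [0.606 0.182]
   tri [0.612 0.178 0.062]
scoop_grip top 0.68 [274.7 121.6] [0.488 0.289]
scoop_grip scene 0.92 [146.2 403.4] [0.474 0.299]
   tri [0.49  0.287 0.123]
hook top 0.84 [153.  157.2] [0.732 0.25 ]
hook scene 0.73 [273.3 420.1] [0.741 0.256]
   tri [0.735 0.257 0.009]
mould1 top 0.77 [148.7 204.5] [0.741 0.152]
mould1 top 0.69 [153.4 406.5] [ 0.73  -0.271]
mould1 scene 0.95 [312.3 151.2] [ 0.733 -0.264]
mould1 scene 0.74 [280.9 368.3] [0.74  0.152]
   tri [ 0.775 -0.052  0.24 ]
766 [ 0.6126 -0.1755] (100.70848083496094, 69.26890563964844) yaw 2.007
1186 [ 0.5484 -0.2998] (109.20420837402344, 160.1152801513672) yaw 3.009
507 [ 0.5407 -0.2405] (22.469383239746094, 105.018310546875) yaw 2.778
437 [ 0.4989 -0.1562] (35.23893356323242, 64.70812225341797) yaw -2.998
```

The bar mask is partly shadowed, so I'll compare pixel geometry against the initial images numerically for both the lid and the scoop.

Run:
```python
from h import *
for n,box,bk in(("top",(195,285,385,450),"bar"),("scene",(160,225,120,190),"bar"),("top",(255,300,95,150),"grip"),("scene",(130,170,375,430),"grip")):
    c=cam(n); i0=cv2.imread(f"pics/{n}1.png")
    y0,y1,x0,x1=box
    for t,im in(("start",i0),("now",c["img"])):
        p=im[y0:y1,x0:x1].astype(int); m=((p[...,2]-p[...,0]>25)&(p[...,2]<230)).astype(np.uint8)
        k,l,st,ce=cv2.connectedComponentsWithStats(m); j=1+np.argmax(st[1:,4]) if bk=="grip" else max(range(1,k),key=lambda q:st[q,4]*(1 if not(st[q,0]==0 or st[q,1]==0) else 0))
        ys,xs=np.where(l==j); r=cv2.minAreaRect(np.stack([xs+x0,ys+y0],1).astype(np.float32)); bx=cv2.boxPoints(r)
        d=sorted(((np.hypot(*(bx[i]-bx[(i+1)%4])),i) for i in range(4)))[-1][1]; v=bx[d]-bx[(d+1)%4]
        print(n,bk,t,st[j,4],np.round(r[0],1),np.round(r[1],1),"ang",np.round(np.degrees(np.arctan2(v[1],v[0]))%180,1))
    e,w=cv2.findTransformECC(cv2.cvtColor(i0[y0:y1,x0:x1],6),cv2.cvtColor(c["img"][y0:y1,x0:x1],6),np.eye(2,3,dtype=np.float32),cv2.MOTION_EUCLIDEAN,(3,200,1e-6),None,5)
    mid=np.array([(x1-x0)/2,(y1-y0)/2,1]); print("   ecc",round(e,3),"shift px",(w@mid-mid[:2]).round(1),"rot deg",np.degrees(np.arcsin(w[1,0])).round(2))
```

```text
top bar start 750 [417.1 239.3] [12.9 59.6] ang 114.8
top bar now 756 [417.6 240.2] [13.  59.8] ang 114.6
   ecc 0.738 shift px [0.3 0.3] rot deg -1.5
scene bar start 580 [145.6 192.2] [12.4 50.2] ang 122.5
scene bar now 611 [144.8 191.3] [14.  50.1] ang 121.6
   ecc 0.744 shift px [ 0.9 -1.4] rot deg -2.6
top grip start 1645 [122. 277.] [44. 54.] ang 0.0
top grip now 1685 [122. 277.] [44. 54.] ang 0.0
   ecc 0.912 shift px [ 0.1 -0.9] rot deg 0.41
scene grip start 1083 [402.3 152.8] [55.2 30.6] ang 3.2
scene grip now 1097 [402.2 152.9] [55.2 30.6] ang 3.1
   ecc 0.995 shift px [-0.   0.3] rot deg -0.19
```

```bash
python3 -c "
from h import *
print(observe()['time'],hand_in())"
```

```text
the job is handed in; nothing more can be done
85.95 None
```

The job is handed in at 86 s of the 200 s allowed; `hand_in()` reports no verdict.

**What I did**
- **Lid off:** Feeling both ways, clockwise turned freely and anticlockwise met a stop (0.65 N m). I turned it about 1.4 rad clockwise, lifted it off and laid it on the board.
- **Pouring:** I carried the scoop level and let it pivot in a soft grip with its nose on the canister's rim. All five walnuts went in. The scoop then hung at about 0.75 rad with its lip 45 mm from the axis and about 0.12 m up.
- **Scoop back:** I levelled it on the rim and set it on the scale again.
- **Board walnuts:** There were two. One was knocked beside the hook during the run. I picked up both and put them in.
- **Lid on:** I set it 1.5 rad open and turned it back to the stop (0.5 N m).

**Last checks**
- **Walnuts:** The last picture before the lid went on showed seven in the canister and none on the board.
- **Lid:** The bar matches the starting image to within about 1 degree and 1 to 1.5 pixels (about 2 mm). I did not probe its seated height directly.
- **Scoop:** It matches its starting image to within a pixel, about 1 cm from the scale's centre.
- **Hook and moulds:** They are within about 1 cm of where they started.
- **Gripper:** It is clear of everything.

**Disagreements**
- An automatic colour measure of the bar gave about 0.1 rad off, but its mask was shadowed. A fuller mask agreed with the start.
- Heights found from the two cameras together scattered by about 1 cm.
- The wrist ran into joint 6's limit twice early on, which left a tool tilt of about 2 degrees that had no visible effect.

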